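Read a batch of slide cassettes

TASK

Load every grey slide cassette on the worktop into a slot of the cassette reader, T-shaped head first and fin up, pushing each one in until the push-push catch holds it. With all of them held, press the reader's three round keys one at a time, first the smallest, then the medium one, then the largest; after that push each cassette in again so that its slot ejects it, and lay them all flat, fins up, inside the cream tray, leaving the other things on the bench where they stand.

Things in the scene. Friction and masses are not known exactly. Their poses are not given: they have to be found in the camera images.
- reader: Cassette reader, fixed: white housing 115 deep (x) x 246 wide x 62 mm high, three slots 48 wide, 20.5 high in its face, on an 8 mm grey base that sticks out 102 mm before the face as open loading deck. Origin: underside, middle of the face; +x into the housing. Before each slot an open channel 48 mm wide (78 mm apart) between round rails 7 mm above the deck, flared and open at the robot's end.
- bay_1 (a point): Mouth of the left (+y) slot: point on the deck (8 mm above the worktop) at the face, on the slot's centre line; axes as the reader's. Roofed behind the face: slide cassettes in and out before lifting. A cassette that just touches the pusher has its centre 27 mm in front (x = -0.027) and sticks out 72 mm; held by the catch, its centre is at x = -0.004 and it sticks out 49 mm.
- carriage_1 (a joint): Sprung pusher in the left (+y) slot, m: 0 = out, grows inwards (2.5 N at 0, 4.3 N at the stop at 0.035, damped). Push-push catch: pushed to the stop and let go it stays at 0.023, hooks holding the cassette's head so that it cannot be pulled out; pushed to the stop again and let go it comes out to 0 with the cassette. A push that ends short of 0.031 may change nothing.
- bay_2 (a point): Mouth of the middle slot: point on the deck (8 mm above the worktop) at the face, on the slot's centre line; axes as the reader's. Roofed behind the face: slide cassettes in and out before lifting. A cassette that just touches the pusher has its centre 27 mm in front (x = -0.027) and sticks out 72 mm; held by the catch, its centre is at x = -0.004 and it sticks out 49 mm.
- carriage_2 (a joint): Sprung pusher in the middle slot, m: 0 = out, grows inwards (2.5 N at 0, 4.3 N at the stop at 0.035, damped). Push-push catch: pushed to the stop and let go it stays at 0.023, hooks holding the cassette's head so that it cannot be pulled out; pushed to the stop again and let go it comes out to 0 with the cassette. A push that ends short of 0.031 may change nothing.
- bay_3 (a point): Mouth of the right (-y) slot: point on the deck (8 mm above the worktop) at the face, on the slot's centre line; axes as the reader's. Roofed behind the face: slide cassettes in and out before lifting. A cassette that just touches the pusher has its centre 27 mm in front (x = -0.027) and sticks out 72 mm; held by the catch, its centre is at x = -0.004 and it sticks out 49 mm.
- carriage_3 (a joint): Sprung pusher in the right (-y) slot, m: 0 = out, grows inwards (2.5 N at 0, 4.3 N at the stop at 0.035, damped). Push-push catch: pushed to the stop and let go it stays at 0.023, hooks holding the cassette's head so that it cannot be pulled out; pushed to the stop again and let go it comes out to 0 with the cassette. A push that ends short of 0.031 may change nothing.
- key_small_top (a point): Centre of the top of the small round black spring key (20 mm across) on the reader's top, about 84 mm above the worktop. The three keys stand in a row across the reader, 70 mm apart, in an order that varies, each in a grey collar 10 mm lower. The point moves with the key.
- key_small (a joint): How far the small key is pressed down, m: 0 up, 0.006 fully down (4 N); it counts as pressed beyond 0.004.
- key_medium_top (a point): Centre of the top of the medium round black spring key (28 mm across) on the reader's top, about 84 mm above the worktop. The three keys stand in a row across the reader, 70 mm apart, in an order that varies, each in a grey collar 10 mm lower. The point moves with the key.
- key_medium (a joint): How far the medium key is pressed down, m: 0 up, 0.006 fully down (4 N); it counts as pressed beyond 0.004.
- key_large_top (a point): Centre of the top of the large round black spring key (38 mm across) on the reader's top, about 84 mm above the worktop. The three keys stand in a row across the reader, 70 mm apart, in an order that varies, each in a grey collar 10 mm lower. The point moves with the key.
- key_large (a joint): How far the large key is pressed down, m: 0 up, 0.006 fully down (4 N); it counts as pressed beyond 0.004.
- cassette_1_mid (a point): Centre of a grey slide cassette's body, 9 mm above its underside (may be absent). Body 90 long (x) x 44 wide x 18 mm high, 0.12 kg, fin up. +x: the end with neck and T-shaped head, which goes in first; rear face at x = -45 mm. Grip fin on top: 26 long (x), 12 mm thick (y), 18 to 40 mm above the underside, its middle at x = -25 mm; pinch it across y from above.
- cassette_2_mid (a point): Centre of a grey slide cassette's body, 9 mm above its underside (may be absent). Body 90 long (x) x 44 wide x 18 mm high, 0.12 kg, fin up. +x: the end with neck and T-shaped head, which goes in first; rear face at x = -45 mm. Grip fin on top: 26 long (x), 12 mm thick (y), 18 to 40 mm above the underside, its middle at x = -25 mm; pinch it across y from above.
- cassette_3_mid (a point): Centre of a grey slide cassette's body, 9 mm above its underside (may be absent). Body 90 long (x) x 44 wide x 18 mm high, 0.12 kg, fin up. +x: the end with neck and T-shaped head, which goes in first; rear face at x = -45 mm. Grip fin on top: 26 long (x), 12 mm thick (y), 18 to 40 mm above the underside, its middle at x = -25 mm; pinch it across y from above.
- tray_floor (a point): Middle of the inner floor (2 mm above the worktop) of the loose cream tray, 0.4 kg: inside 108 (x) x 180 mm (y), walls 39 mm high, 6 mm thick. Three cassettes fit side by side, their length along the tray's x.
- petri_dish_a: Bystander: small clear empty petri dish; leave it where it stands. Origin under its centre.
- petri_dish_b: Bystander: small clear petri dish with brown grains; leave it where it stands. Origin under its centre.
- dropper_bottle: Bystander: glass dropper bottle; leave it where it stands. Origin under its centre.
- beaker: Bystander: small glass beaker; leave it where it stands. Origin under its centre.
- marker_pen: Bystander: marker pen; leave it where it stands. Origin under its centre.

How it is judged (in metres and radians):
On the way, in this order (a step that is already met when the one before it is completed fails the run):
1. every cassette present is held by the catch of a slot, the fingers touching nothing (((value of joint carriage_1 between 0.018 and 0.027 m and x of cassette_1_mid in the frame of bay_1 above -0.012 m and y of cassette_1_mid in the frame of bay_1 between -0.01 and 0.01 m) or (value of joint carriage_2 between 0.018 and 0.027 m and x of cassette_1_mid in the frame of bay_2 above -0.012 m and y of cassette_1_mid in the frame of bay_2 between -0.01 and 0.01 m) or (value of joint carriage_3 between 0.018 and 0.027 m and x of cassette_1_mid in the frame of bay_3 above -0.012 m and y of cassette_1_mid in the frame of bay_3 between -0.01 and 0.01 m)) and ((value of joint carriage_1 between 0.018 and 0.027 m and x of cassette_2_mid in the frame of bay_1 above -0.012 m and y of cassette_2_mid in the frame of bay_1 between -0.01 and 0.01 m) or (value of joint carriage_2 between 0.018 and 0.027 m and x of cassette_2_mid in the frame of bay_2 above -0.012 m and y of cassette_2_mid in the frame of bay_2 between -0.01 and 0.01 m) or (value of joint carriage_3 between 0.018 and 0.027 m and x of cassette_2_mid in the frame of bay_3 above -0.012 m and y of cassette_2_mid in the frame of bay_3 between -0.01 and 0.01 m)) and ((value of joint carriage_1 between 0.018 and 0.027 m and x of cassette_3_mid in the frame of bay_1 above -0.012 m and y of cassette_3_mid in the frame of bay_1 between -0.01 and 0.01 m) or (value of joint carriage_2 between 0.018 and 0.027 m and x of cassette_3_mid in the frame of bay_2 above -0.012 m and y of cassette_3_mid in the frame of bay_2 between -0.01 and 0.01 m) or (value of joint carriage_3 between 0.018 and 0.027 m and x of cassette_3_mid in the frame of bay_3 above -0.012 m and y of cassette_3_mid in the frame of bay_3 between -0.01 and 0.01 m)) and contact force between the fingers and anything else below 0.3 N), for 0.3 s.
2. the small key is pressed while the cassettes are held (((value of joint carriage_1 between 0.018 and 0.027 m and x of cassette_1_mid in the frame of bay_1 above -0.012 m and y of cassette_1_mid in the frame of bay_1 between -0.01 and 0.01 m) or (value of joint carriage_2 between 0.018 and 0.027 m and x of cassette_1_mid in the frame of bay_2 above -0.012 m and y of cassette_1_mid in the frame of bay_2 between -0.01 and 0.01 m) or (value of joint carriage_3 between 0.018 and 0.027 m and x of cassette_1_mid in the frame of bay_3 above -0.012 m and y of cassette_1_mid in the frame of bay_3 between -0.01 and 0.01 m)) and ((value of joint carriage_1 between 0.018 and 0.027 m and x of cassette_2_mid in the frame of bay_1 above -0.012 m and y of cassette_2_mid in the frame of bay_1 between -0.01 and 0.01 m) or (value of joint carriage_2 between 0.018 and 0.027 m and x of cassette_2_mid in the frame of bay_2 above -0.012 m and y of cassette_2_mid in the frame of bay_2 between -0.01 and 0.01 m) or (value of joint carriage_3 between 0.018 and 0.027 m and x of cassette_2_mid in the frame of bay_3 above -0.012 m and y of cassette_2_mid in the frame of bay_3 between -0.01 and 0.01 m)) and ((value of joint carriage_1 between 0.018 and 0.027 m and x of cassette_3_mid in the frame of bay_1 above -0.012 m and y of cassette_3_mid in the frame of bay_1 between -0.01 and 0.01 m) or (value of joint carriage_2 between 0.018 and 0.027 m and x of cassette_3_mid in the frame of bay_2 above -0.012 m and y of cassette_3_mid in the frame of bay_2 between -0.01 and 0.01 m) or (value of joint carriage_3 between 0.018 and 0.027 m and x of cassette_3_mid in the frame of bay_3 above -0.012 m and y of cassette_3_mid in the frame of bay_3 between -0.01 and 0.01 m)) and value of joint key_small above 0.004 m), for 0.05 s.
3. the medium key is pressed while the cassettes are held (((value of joint carriage_1 between 0.018 and 0.027 m and x of cassette_1_mid in the frame of bay_1 above -0.012 m and y of cassette_1_mid in the frame of bay_1 between -0.01 and 0.01 m) or (value of joint carriage_2 between 0.018 and 0.027 m and x of cassette_1_mid in the frame of bay_2 above -0.012 m and y of cassette_1_mid in the frame of bay_2 between -0.01 and 0.01 m) or (value of joint carriage_3 between 0.018 and 0.027 m and x of cassette_1_mid in the frame of bay_3 above -0.012 m and y of cassette_1_mid in the frame of bay_3 between -0.01 and 0.01 m)) and ((value of joint carriage_1 between 0.018 and 0.027 m and x of cassette_2_mid in the frame of bay_1 above -0.012 m and y of cassette_2_mid in the frame of bay_1 between -0.01 and 0.01 m) or (value of joint carriage_2 between 0.018 and 0.027 m and x of cassette_2_mid in the frame of bay_2 above -0.012 m and y of cassette_2_mid in the frame of bay_2 between -0.01 and 0.01 m) or (value of joint carriage_3 between 0.018 and 0.027 m and x of cassette_2_mid in the frame of bay_3 above -0.012 m and y of cassette_2_mid in the frame of bay_3 between -0.01 and 0.01 m)) and ((value of joint carriage_1 between 0.018 and 0.027 m and x of cassette_3_mid in the frame of bay_1 above -0.012 m and y of cassette_3_mid in the frame of bay_1 between -0.01 and 0.01 m) or (value of joint carriage_2 between 0.018 and 0.027 m and x of cassette_3_mid in the frame of bay_2 above -0.012 m and y of cassette_3_mid in the frame of bay_2 between -0.01 and 0.01 m) or (value of joint carriage_3 between 0.018 and 0.027 m and x of cassette_3_mid in the frame of bay_3 above -0.012 m and y of cassette_3_mid in the frame of bay_3 between -0.01 and 0.01 m)) and value of joint key_medium above 0.004 m), for 0.05 s.
4. the large key is pressed while the cassettes are held (((value of joint carriage_1 between 0.018 and 0.027 m and x of cassette_1_mid in the frame of bay_1 above -0.012 m and y of cassette_1_mid in the frame of bay_1 between -0.01 and 0.01 m) or (value of joint carriage_2 between 0.018 and 0.027 m and x of cassette_1_mid in the frame of bay_2 above -0.012 m and y of cassette_1_mid in the frame of bay_2 between -0.01 and 0.01 m) or (value of joint carriage_3 between 0.018 and 0.027 m and x of cassette_1_mid in the frame of bay_3 above -0.012 m and y of cassette_1_mid in the frame of bay_3 between -0.01 and 0.01 m)) and ((value of joint carriage_1 between 0.018 and 0.027 m and x of cassette_2_mid in the frame of bay_1 above -0.012 m and y of cassette_2_mid in the frame of bay_1 between -0.01 and 0.01 m) or (value of joint carriage_2 between 0.018 and 0.027 m and x of cassette_2_mid in the frame of bay_2 above -0.012 m and y of cassette_2_mid in the frame of bay_2 between -0.01 and 0.01 m) or (value of joint carriage_3 between 0.018 and 0.027 m and x of cassette_2_mid in the frame of bay_3 above -0.012 m and y of cassette_2_mid in the frame of bay_3 between -0.01 and 0.01 m)) and ((value of joint carriage_1 between 0.018 and 0.027 m and x of cassette_3_mid in the frame of bay_1 above -0.012 m and y of cassette_3_mid in the frame of bay_1 between -0.01 and 0.01 m) or (value of joint carriage_2 between 0.018 and 0.027 m and x of cassette_3_mid in the frame of bay_2 above -0.012 m and y of cassette_3_mid in the frame of bay_2 between -0.01 and 0.01 m) or (value of joint carriage_3 between 0.018 and 0.027 m and x of cassette_3_mid in the frame of bay_3 above -0.012 m and y of cassette_3_mid in the frame of bay_3 between -0.01 and 0.01 m)) and value of joint key_large above 0.004 m), for 0.05 s.
5. all slots have ejected: every pusher is out (value of joint each of carriage_1, carriage_2, carriage_3 below 0.004 m), for 0.2 s.
At the end, for the whole second after the job is handed in: Every cassette present lies at rest inside the cream tray, flat on its floor (centre within 50 mm along and 85 mm across of the tray's middle, less than 18 mm above its floor, tilted under 0.15 rad); all three pushers are out (under 4 mm) (all of step 5 and x of cassette_1_mid in the frame of tray_floor between -0.05 and 0.05 m and y of cassette_1_mid in the frame of tray_floor between -0.085 and 0.085 m and z of each of cassette_1_mid, cassette_2_mid, cassette_3_mid in the frame of tray_floor below 0.018 m and angle between each of cassette_1_mid, cassette_2_mid, cassette_3_mid's own z axis and vertical below 0.15 rad and linear speed of each of cassette_1, cassette_2, cassette_3 below 0.02 m/s and x of cassette_2_mid in the frame of tray_floor between -0.05 and 0.05 m and y of cassette_2_mid in the frame of tray_floor between -0.085 and 0.085 m and x of cassette_3_mid in the frame of tray_floor between -0.05 and 0.05 m and y of cassette_3_mid in the frame of tray_floor between -0.085 and 0.085 m); the robot touches nothing.
It fails at once if two keys pressed together (value of joint each of key_small, key_medium above 0.003 m or value of joint each of key_small, key_large above 0.003 m or value of joint each of key_medium, key_large above 0.003 m).
It fails at once if a bystander moved by more than 40 mm (distance of any of petri_dish_a, petri_dish_b, dropper_bottle, beaker, marker_pen from where it was at the start of the episode above 0.04 m).
Of cassette_1, cassette_2, cassette_3 only 2 to 3 are there at a start; the rules pass over those that are not, and their reading is None.
At some moment in a run one of cassette_1, cassette_2, cassette_3 may be knocked a few centimetres aside while the robot is not near it.
Once in a run the grip may slacken for a moment while it holds something.
It also fails if it takes over 210 s, if anything falls off the work surface, if the arm or the gripper's body presses on something with over 40 N, if the wrist force passes 120 N, or if a joint passes its speed limit or range.

ROBOT

A 6-joint arm with a two-finger parallel gripper is mounted at the origin on a cart in front of the work surface, level with it; the furniture and walls round the work are solid. World frame = base frame: x ahead of the robot, y to its left, z up, the work surface at z = 0. Lengths are in mm, angles in rad, forces in N, time in s.
With the tool pointing down it reaches from about 325 to 875 mm from the base axis. Payload 4.4 kg.
Tool frame: the origin (TCP) lies at the centre of the arm's flange, where the gripper is bolted on; the fingertips stand 173 mm ahead of it and the grasp point (between the pads) lies 155 mm ahead of it; y points along the fingers, z is the direction in which the jaws open and shut, and the axes are right-handed (so a half turn about y gives the same grasp; the last joint's range is limited). The gripper opens to 85 mm and grips with 20 to 120 N. Pads are 22 mm wide; open, the fingers measure 114 mm over their backs; the gripper's body (76 mm by 85 mm) begins 54 mm behind the grasp point. The pads swing forward as they close: fully open they stand 13 mm farther back than shut.
Start: joints at [-1.371, 0.207, 1.542, -0, 1.393, -0.15], TCP at [197.586, -539.989, 404.682] pointing down, gripper open.
Joint ranges: [-2.73, 2.73], [-0.86, 2.22], [0.23, 2.46], [-1.11, 4.25], [0.08, 2.63], [-2.82, 2.82]. Speed limits (rad/s): [2.79, 2.79, 3.14, 3.14, 3.14, 3.14].

INTERFACE

Orientations are given as a 3x3 rotation matrix whose columns are the frame's x, y, z axes.
In Python, from rig import r, get_image, workorder gives the robot as it stands.
- The arm moves only by the tool send_rows, never from a script. Its argument "increments" is a list of rows, each a list of 5 numbers: the finger opening in mm, from 0 to 85.4, then the shift along the tool's x, y, z in mm, then the turn about the tool's y in degrees. A call has 1 to 20 rows; each row is the pose to reach, as a shift and turn from the pose commanded when the call began, along the tool's axes at that moment; what a row does not reach only later rows make up. A row lasts 1/10 s, in which the tool goes at most 50 mm and 8.59 degrees, less where a joint would pass 70% of its speed; a pose out of reach is approached as far as the arm can. A call with a gripper value outside its range is refused whole. The fingers move at their own pace and stop on an object; "squeeze" is the grip in N (left out, the last holds). Time passes only in rows, so rows that repeat a pose let the fingers close. It gives the time, the measured TCP pose, the force and the opening at its end, in the units of the state.
- r.sense(): the state, without advancing time (a new reading comes with each control period).
- get_image(name): name is "scene" or "top" or "wrist"; returns a dict with "color" (420x560x3 uint8, red, green, blue), "mtx" (3x3 intrinsics, pixels), "R" (3x3) and "t" (3): a world point X has camera coordinates R X + t; the wrist camera has in their place "mount" (4x4, takes a point from camera to tool coordinates, whose origin is the TCP and whose axes are the tool frame's). Camera axes: x right, y down, z forward; pixel columns grow to the right and rows downward; lengths in mm; the calibration is good to about 2 mm. A picture is of the moment at which its call begins: read the wrist's pose just before it. There is no depth.
- workorder.close_job(): hands the job in, once; it reports no verdict.
The state is a dict: "clock": time; "qpos": joint angles; "joint_velocities": joint speeds; "joint_torque": joint torques, N m; "tool_pos": TCP position; "eef_rot": TCP orientation; "force": force on the tool from outside, world axes, zero at the start; "wrist_torque": the same for the moment, N m; "width": finger opening in mm.
Only numpy, scipy, OpenCV 4.12 (cv2) and the standard library are available. Lean on these libraries where they do the work, as an engineer would, in place of code of your own. Each camera call takes 0.05 s, during which the arm holds its last target.

## Working session

There is one attempt and no reset: what is moved stays moved. The work goes in short steps, Python scripts to look and compute and a tool call to move; the robot and the scene stay as the last step left them, time stands still between calls to the robot, and variables do not carry over. Pictures are saved under pics/ and viewed, and the job is handed in when it is done.

Besides the shell and the picture viewer there is one more tool, called after "Call:" by a JSON object that holds its "fn" and its "kwargs". send_rows: Moves the arm, as the interface text tells. Its arguments: {"type":"object","properties":{"increments":{"type":"array","items":{"type":"array","items":{"type":"number"}}},"squeeze":{"type":"number"}},"required":["increments"]}

```bash
ls; mkdir -p pics; python3 - <<'E'
from rig import r,get_image
import cv2,numpy as np
s=r.sense()
print({k:np.round(v,3).tolist() for k,v in s.items()})
for n in ["scene","top","wrist"]:
    im=get_image(n); cv2.imwrite(f"pics/{n}0.png",im["color"][:,:,::-1])
    for k in im:
        if k!="color": print(n,k,np.round(im[k],4).tolist())
E
```

```text
pics
{'clock': 0.0, 'qpos': [-1.37, 0.207, 1.543, 0.0, 1.393, -0.151], 'joint_velocities': [-0.0, -0.0, -0.0, 0.001, 0.001, -0.001], 'joint_torque': [0.002, -38.303, -29.16, -0.0, 0.01, -0.0], 'tool_pos': [197.522, -539.628, 403.484], 'eef_rot': [[-0.939, -0.0, 0.344], [-0.344, 0.002, -0.939], [-0.0, -1.0, -0.002]], 'force': [-0.078, -0.228, -0.484], 'wrist_torque': [0.08, 0.021, 0.059], 'width': 85.441}
scene mtx [[435.5299, 0.0, 278.7382], [0.0, 435.5299, 212.5941], [0.0, 0.0, 1.0]]
scene R [[-0.5651, -0.825, -0.0086], [-0.4739, 0.3332, -0.8151], [0.6753, -0.4565, -0.5792]]
scene t [291.3328, 325.7348, 1159.1422]
top mtx [[508.6582, 0.0, 281.4581], [0.0, 508.6582, 212.499], [0.0, 0.0, 1.0]]
top R [[0.0695, -0.9976, 0.0054], [-0.977, -0.0692, -0.2015], [0.2014, 0.0087, -0.9795]]
top t [-23.9854, 539.1616, 1338.7659]
wrist mtx [[326.1631, 0.0, 281.0502], [0.0, 326.1631, 214.0968], [0.0, 0.0, 1.0]]
wrist mount [[0.0002, 0.9544, 0.2985, -76.4756], [0.0003, -0.2985, 0.9544, 31.4202], [1.0, -0.0001, -0.0003, 0.3004], [0.0, 0.0, 0.0, 1.0]]
```

View pics/scene0.png

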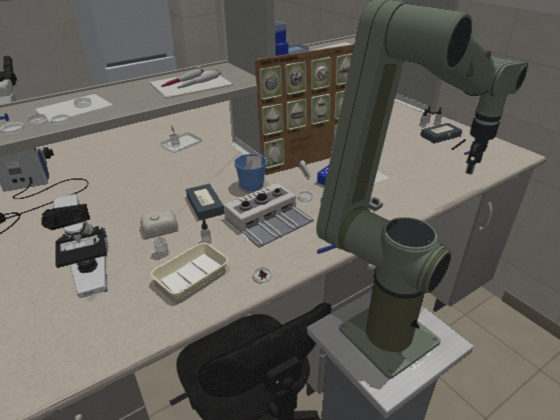

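View pics/top0.png

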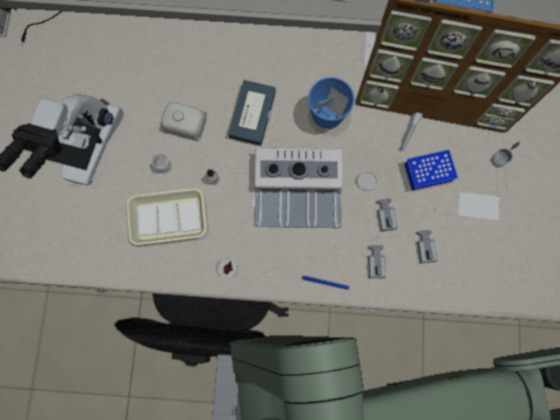

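The top view shows the reader at about (298,185), three cassettes at (387,215), (376,262) and (427,247), and the tray at (167,217). I'll zoom in on these.

```bash
python3 - <<'E'
import cv2
im=cv2.imread("pics/top0.png")
cv2.imwrite("pics/z1.png",cv2.resize(im[140:300,240:450],None,fx=3.8,fy=3.7,interpolation=cv2.INTER_CUBIC))
cv2.imwrite("pics/z2.png",cv2.resize(im[140:290,110:260],None,fx=4,fy=4,interpolation=cv2.INTER_CUBIC))
E
```

```text
(no output)
```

View pics/z1.png

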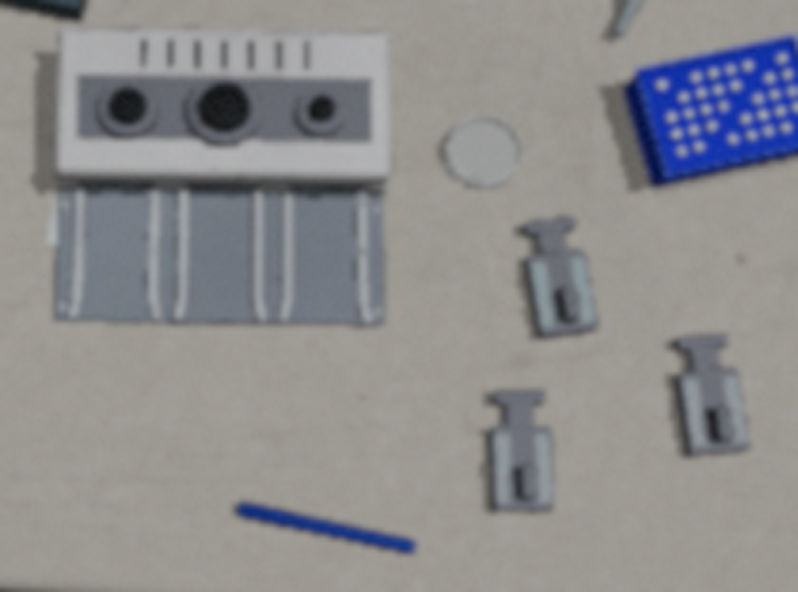

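View pics/z2.png

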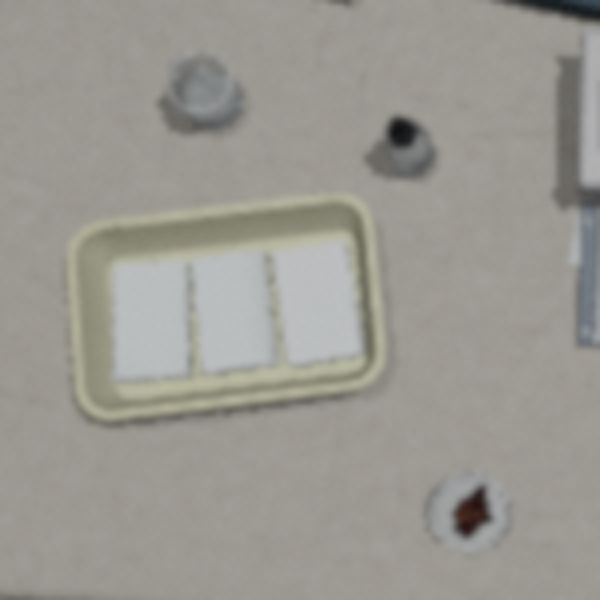

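View pics/wrist0.png

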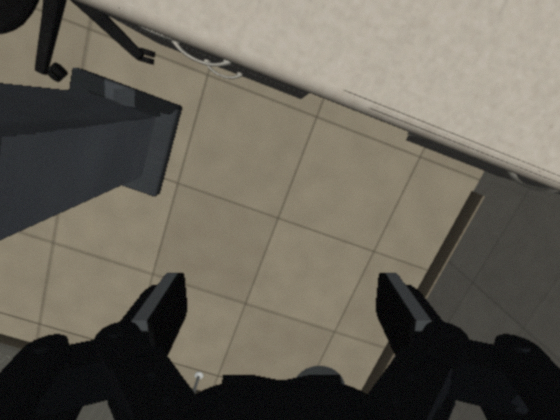

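```bash
cat > h.py <<'E'
import numpy as np,cv2
from rig import r,get_image
def ray(im,uv,z,pose=None):
    K=im["mtx"]; d=np.linalg.inv(K)@np.array([uv[0],uv[1],1.])
    if "R" in im:
        R=np.array(im["R"]);t=np.array(im["t"]); C=-R.T@t; D=R.T@d
    else:
        M=np.array(im["mount"]); p,Rt=pose
        C=Rt@M[:3,3]+p; D=Rt@M[:3,:3]@d
    return C+D*(z-C[2])/D[2]
def proj(im,X,pose=None):
    X=np.array(X,float)
    if "R" in im: c=np.array(im["R"])@X+np.array(im["t"])
    else:
        M=np.array(im["mount"]); p,Rt=pose
        q=Rt.T@(X-p); c=M[:3,:3].T@(q-M[:3,3])
    u=im["mtx"]@c; return u[:2]/u[2]
def state():
    s=r.sense(); return np.array(s["tool_pos"],float),np.array(s["eef_rot"],float),s
def wrist(name):
    p,R,s=state(); im=get_image("wrist"); cv2.imwrite(f"pics/{name}.png",im["color"][:,:,::-1])
    np.savez(f"pics/{name}.npz",mtx=im["mtx"],mount=im["mount"],p=p,R=R,color=im["color"]); return im,(p,R)
def load(name):
    d=np.load(f"pics/{name}.npz"); return dict(mtx=d["mtx"],mount=d["mount"],color=d["color"]),(d["p"],d["R"])
def delta(target,yaw):
    """rows: shift along tool x,y,z and turn about tool y (deg). yaw = world heading (deg) of tool x axis"""
    p,R,s=state()
    y0=np.degrees(np.arctan2(R[1,0],R[0,0]))
    sh=R.T@(np.array(target,float)-p)
    dy=(yaw-y0+180)%360-180
    # tool y points down: +turn about tool y = -yaw
    print("at",np.round(p,1),"yaw",round(y0,2),"w",round(float(s["width"]),1),"t",round(s["clock"],2),"F",np.round(s["force"],1))
    print("shift",np.round(sh,1),"turn",round(-dy,2))
E
python3 - <<'E'
from h import *
im=get_image("top")
def z1(x,y): return (240+x/3.8,140+y/3.7)
def z2(x,y): return (110+x/4,140+y/4)
P=lambda n,uv,z:print(n,np.round(ray(im,uv,z),0))
for n,xy in dict(kL=(127,105),kM=(224,107),kR=(321,108)).items(): P(n,z1(*xy),84)
for n,xy in dict(faceL=(60,175),faceR=(388,183)).items(): P(n,z1(*xy),70)
for n,xy in dict(deckL=(56,322),deckR=(384,322)).items(): P(n,z1(*xy),8)
for n,xy in dict(c1head=(547,222),c1rear=(566,333),c2head=(515,395),c2rear=(522,508),c3head=(700,340),c3rear=(716,452)).items(): P(n,z1(*xy),14)
for n,xy in dict(tl=(85,225),tr=(365,203),br=(380,375),bl=(92,412)).items(): P(n,z2(*xy),40)
E
```

```text
kL [655.  44.  84.]
kM [658. -26.  84.]
kR [662. -95.  84.]
faceL [602.  89.  70.]
faceR [ 612. -147.   70.]
deckL [502.  86.   8.]
deckR [ 519. -156.    8.]
c1head [ 605. -274.   14.]
c1rear [ 519. -290.   14.]
c2head [ 469. -254.   14.]
c2rear [ 385. -262.   14.]
c3head [ 521. -389.   14.]
c3rear [ 437. -402.   14.]
tl [559. 434.  40.]
tr [589. 242.  40.]
br [468. 219.  40.]
bl [429. 413.  40.]
```

```bash
python3 - <<'E'
from h import *
delta([500,-320,400],188)
E
```

```text
at [ 197.5 -539.8  404. ] yaw -159.9 w 85.0 t 0.2 F [-0.2 -0.6  0.1]
shift [-359.6    4.2 -102.5] turn 12.1
```

Call:
{"fn": "send_rows", "kwargs": {"increments": [[85,-45,0,-13,2],[85,-90,0,-26,4],[85,-135,0,-39,6],[85,-180,1,-52,8],[85,-225,2,-65,10],[85,-270,3,-78,12],[85,-315,4,-91,12],[85,-345,4,-99,12],[85,-360,4,-102,12],[85,-360,4,-102,12],[85,-360,4,-102,12]]}}

```text
clock: 1.3
tool_pos: [500.0, -321.1, 400.4]
eef_rot: [[-0.99, -0.001, 0.141], [-0.141, -0.0, -0.99], [0.001, -1.0, 0.0]]
force: [-0.7, 0.2, -0.5]
width: 85.0
```

```bash
python3 - <<'E'
from h import *
wrist("w1"); delta([600,-30,400],180)
E
```

```text
at [ 499.6 -321.5  400.5] yaw -171.98 w 84.9 t 1.35 F [ 0.1 -0.2  0.2]
shift [-140.     0.3 -274.7] turn 8.02
```

View pics/w1.png

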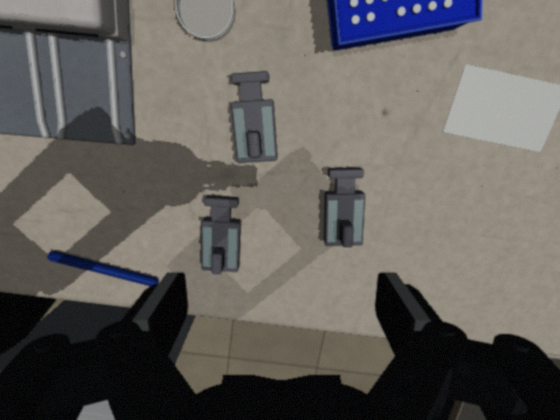

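The wrist view shows three cassettes at (254,115), (219,235) and (345,207), heads pointing up. I'll zoom to pick their corners.

```bash
python3 - <<'E'
import cv2,numpy as np
im=cv2.imread("pics/w1.png")
t=[]
for (x,y) in [(215,65),(180,190),(305,160)]:
    t.append(cv2.resize(im[y:y+110,x:x+76],None,fx=3.5,fy=5,interpolation=cv2.INTER_CUBIC))
cv2.imwrite("pics/z3.png",np.hstack(t)[:, :800])
E
```

```text
(no output)
```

View pics/z3.png

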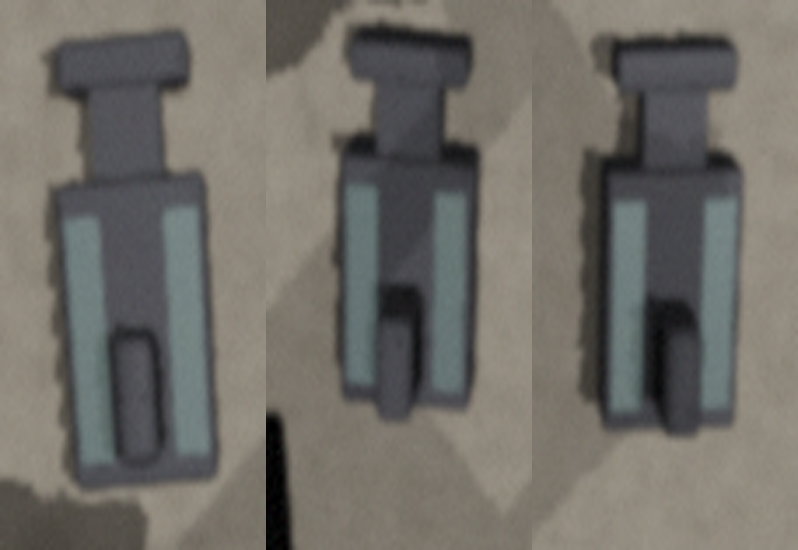

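Call:
{"fn": "send_rows", "kwargs": {"increments": [[85,-22,0,-44,2],[85,-44,0,-88,3],[85,-66,0,-132,5],[85,-88,0,-176,6],[85,-110,0,-220,8],[85,-130,0,-255,8],[85,-140,0,-274,8],[85,-140,0,-274,8],[85,-140,0,-274,8]]}}

```text
clock: 2.25
tool_pos: [600.2, -30.8, 400.6]
eef_rot: [[-1.0, -0.001, 0.001], [-0.001, -0.001, -1.0], [0.001, -1.0, 0.001]]
force: [-0.0, -0.5, -0.0]
width: 85.0
```

```bash
python3 - <<'E'
from h import *
wrist("w2"); delta([600,-30,400],180)
E
```

```text
at [600.2 -31.3 400.6] yaw 179.98 w 84.8 t 2.3 F [ 0.2 -0.4 -0.6]
shift [ 0.2  0.6 -1.3] turn -0.02
```

View pics/w2.png

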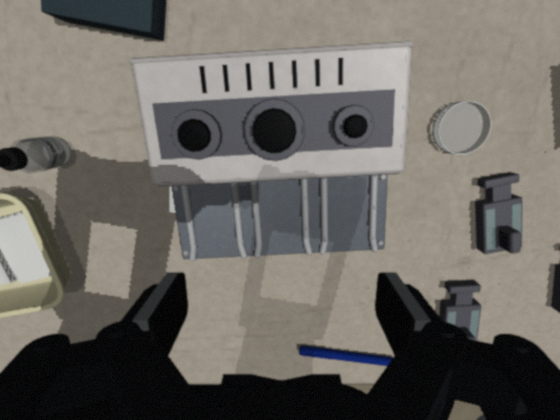

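The reader now sits in view, with keys at (194,134), (273,130) and (354,126) and the deck rails below. I'll zoom to pick points.

```bash
python3 - <<'E'
import cv2,numpy as np
im=cv2.imread("pics/w2.png")
cv2.imwrite("pics/z4.png",cv2.resize(im[165:270,150:410],None,fx=3,fy=5,interpolation=cv2.INTER_CUBIC))
cv2.imwrite("pics/z5.png",cv2.resize(im[30:190,120:420],None,fx=2.6,fy=3,interpolation=cv2.INTER_CUBIC))
E
```

```text
(no output)
```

View pics/z4.png

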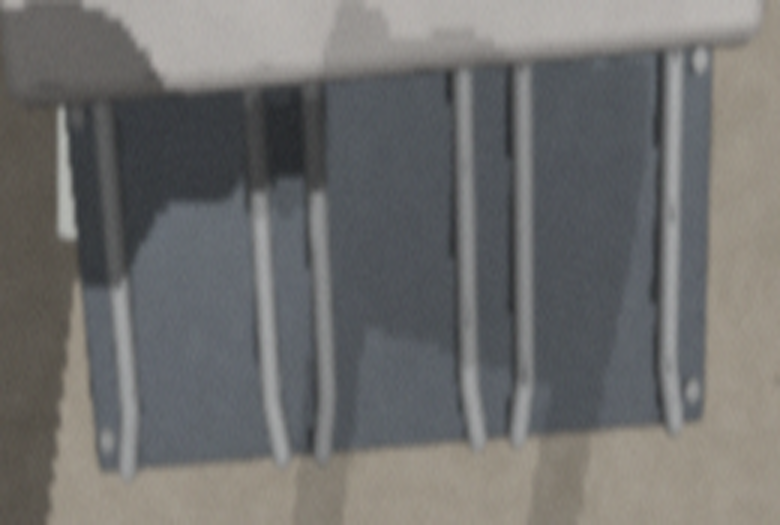

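View pics/z5.png

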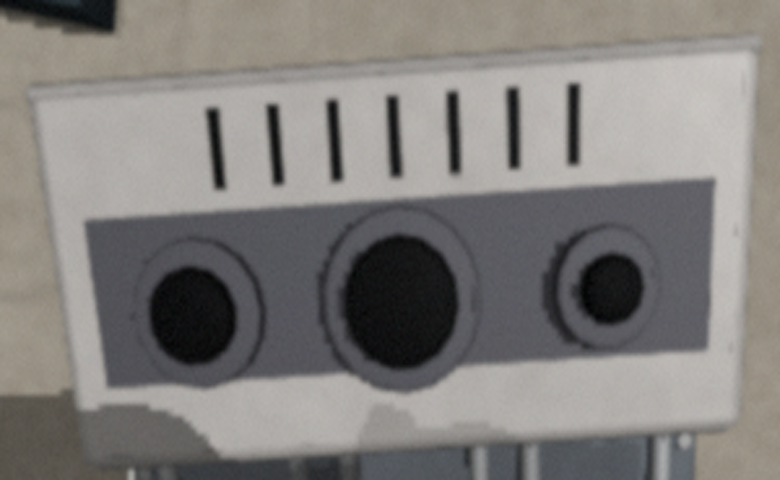

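```bash
python3 - <<'E'
from h import *
im,po=load("w2")
a=lambda x,y:(150+x/3,165+y/5); b=lambda x,y:(120+x/2.6,30+y/3)
G=lambda uv,z:ray(im,uv,z,po)
rails=[((104,110),(122,340)),((254,110),(266,340)),((312,110),(322,340)),((463,90),(467,340)),((522,80),(523,350)),((674,70),(670,340))]
W=[]
for p,q in rails:
    P,Q=G(a(*p),14),G(a(*q),14); d=P-Q; W.append((P,Q)); print(np.round(P[:2],1),np.round(Q[:2],1),"yaw",np.degrees(np.arctan2(d[1],d[0])).round(2))
for n,xy in dict(med=(193,315),lar=(402,301),sml=(611,289)).items(): print(n,np.round(G(b(*xy),84),1))
L,R=G(b(85,462),70),G(b(735,430),70); print("face",L.round(1),R.round(1),"yaw",np.degrees(np.arctan2((L-R)[1],(L-R)[0])).round(2)-90, np.linalg.norm(L-R), (L+R)/2)
L,R=G(a(100,472),8),G(a(702,420),8); print("deck",L.round(1),R.round(1),"yaw",np.degrees(np.arctan2((L-R)[1],(L-R)[0])).round(2)-90, np.linalg.norm(L-R))
# cassettes from w1
im,po=load("w1")
c=[(215,65,0),(180,190,266),(305,160,532)]
pk=[dict(hl=(58,42),hr=(186,38),rl=(80,488),rr=(216,476)),dict(hl=(350,32),hr=(470,40),rl=(342,398),rr=(470,406)),dict(hl=(614,42),hr=(736,44),rl=(606,424),rr=(734,426))]
for (x,y,o),d in zip(c,pk):
    g={k:ray(im,(x+(u-o)/3.5,y+v/5),18,po) for k,(u,v) in d.items()}
    h=(g['hl']+g['hr'])/2; rr=(g['rl']+g['rr'])/2; v=h-rr
    print("cas centre",((h+rr)/2).round(1),"len",np.linalg.norm(v).round(1),"yaw",np.degrees(np.arctan2(v[1],v[0])).round(1),"w",np.linalg.norm(g['rl']-g['rr']).round(1),"fin",(rr+v*20/90).round(1))
E
```

```text
[597.   75.9] [542.4  73.7] yaw 2.27
[597.   20.3] [542.4  17.9] yaw 2.46
[597.   -1.2] [542.4  -3.8] yaw 2.66
[601.6 -57.1] [542.4 -60. ] yaw 2.74
[603.8 -78.8] [540.  -81.8] yaw 2.62
[ 606.1 -134.7] [ 542.5 -138.6] yaw 3.54
med [658.   42.7  84. ]
lar [661.8 -25.8  84. ]
sml [665.2 -93.7  84. ]
face [612.5  88.6  70. ] [ 622.6 -143.8   70. ] yaw 2.489999999999995 232.65769590081487 [617.51310783 -27.60835435  70.        ]
deck [506.   87.2   8. ] [ 519.7 -155.     8. ] yaw 3.239999999999995 242.56460698144028
cas centre [ 564.7 -283.6   18. ] len 87.7 yaw 11.6 w 41.8 fin [ 540.8 -288.6   18. ]
cas centre [ 431.7 -260.7   18. ] len 90.2 yaw 4.1 w 43.5 fin [ 406.7 -262.5   18. ]
cas centre [ 483.6 -396.2   18. ] len 89.2 yaw 10.4 w 42.5 fin [ 459.2 -400.7   18. ]
```

```bash
python3 - <<'E'
from h import *
delta([406.7,-262.5,280],184.1)
E
```

```text
at [600.2 -31.3 400.6] yaw 179.98 w 84.8 t 2.3 F [ 0.2 -0.4 -0.6]
shift [193.3 120.9 231.2] turn -4.12
```

Call:
{"fn": "send_rows", "kwargs": {"increments": [[60,25,15,30,0],[60,55,32,65,-1],[60,83,50,99,-2],[60,110,68,132,-3],[60,138,86,165,-4],[60,166,104,198,-4.1],[60,186,116,222,-4.1],[60,193,121,231,-4.1],[60,193,121,231,-4.1],[60,193,121,231,-4.1]], "squeeze": 60}}

```text
clock: 3.3
tool_pos: [408.2, -261.3, 280.3]
eef_rot: [[-0.997, 0.001, 0.072], [-0.072, -0.0, -0.997], [-0.001, -1.0, 0.0]]
force: [0.5, -0.5, 0.5]
width: 60.1
```

```bash
python3 - <<'E'
from h import *
wrist("w3"); delta([406.7,-262.5,194],184.1)
E
```

```text
at [ 408.6 -260.8  280.5] yaw -175.81 w 60.0 t 3.35 F [0.1 0.6 0.3]
shift [ 2.1 86.5  1.4] turn 0.09
```

View pics/w3.png

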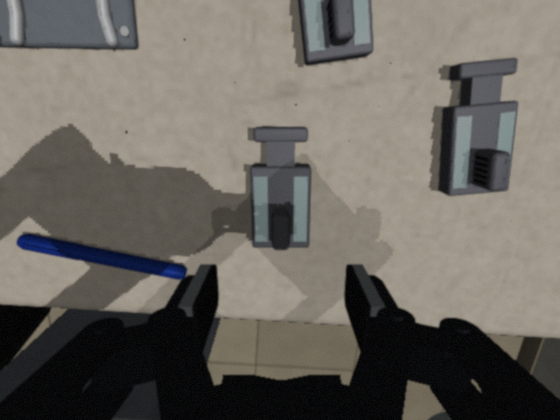

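The cassette is centred at column 281 between the fingers. I'll compute the fin position.

```bash
python3 - <<'E'
from h import *
im,po=load("w3")
h=(ray(im,(254,129),18,po)+ray(im,(308,129),18,po))/2; q=(ray(im,(252,246),18,po)+ray(im,(310,246),18,po))/2
v=h-q; print(h.round(1),q.round(1),np.linalg.norm(v),np.degrees(np.arctan2(v[1],v[0])), "fin",q+v*20/90)
delta((q+v*20/90)[:2].tolist()+[194],184.1)
E
```

```text
[ 473.8 -256.8   18. ] [ 387.3 -263.    18. ] 86.69864755215535 4.090201849200507 fin [ 406.51550275 -261.60833962   18.        ]
at [ 408.6 -260.8  280.5] yaw -175.81 w 60.0 t 3.35 F [0.1 0.6 0.3]
shift [ 2.3 86.5  0.5] turn 0.09
```

Call:
{"fn": "send_rows", "kwargs": {"increments": [[60,3,20,0.5,0],[60,3.5,45,0.5,0],[60,3.5,65,0.5,0],[60,3.5,80,0.5,0],[60,3.5,86.5,0.5,0],[60,3.5,86.5,0.5,0],[5,3.5,86.5,0.5,0],[5,3.5,86.5,0.5,0],[5,3.5,86.5,0.5,0],[5,3.5,86.5,0.5,0],[5,3.5,86.5,0.5,0],[5,3.5,86.5,0.5,0]]}}

```text
clock: 4.55
tool_pos: [405.1, -262.1, 194.2]
eef_rot: [[-0.997, 0.002, 0.073], [-0.073, -0.001, -0.997], [-0.002, -1.0, 0.001]]
force: [-0.2, 0.8, 6.1]
width: 10.7
```

```bash
python3 - <<'E'
from h import *
wrist("w4"); delta([406.7,-262.5,250],184.1)
E
```

```text
at [ 405.1 -262.1  194.2] yaw -175.81 w 10.7 t 4.6 F [-0.2  0.1  5.9]
shift [ -1.7 -55.8   0.6] turn 0.09
```

View pics/w4.png

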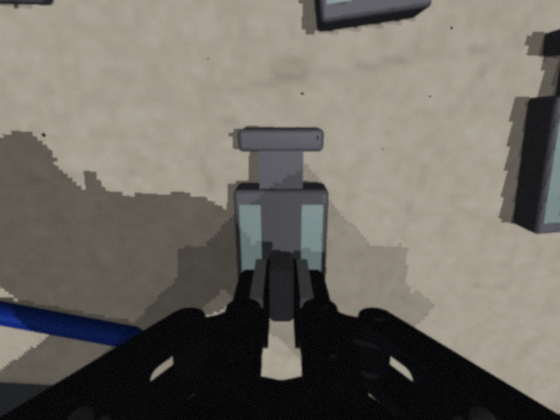

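```bash
python3 - <<'E'
from h import *
im,po=load("w4")
a=ray(im,(239,129),18,po);b=ray(im,(322,129),18,po);print(a,b,po[1].T@((a+b)/2-po[0]),np.linalg.norm(a-b))
a=ray(im,(236,186),18,po);b=ray(im,(327,186),18,po);print(np.linalg.norm(a-b),po[1].T@((a+b)/2-po[0]))
E
```

```text
[ 473.45336733 -239.37495617   18.        ] [ 476.05468833 -275.00636256   18.        ] [-6.95935110e+01  1.76346784e+02 -3.62082785e-02] 35.726236747609164
41.244276405987236 [-44.56895925 176.30902312   0.39950462]
```

```bash
cat >> h.py <<'E'
F0=np.array([615.5,-28.5]); YAW=2.9
def bay(i,x=0,y=0):
    c,s=np.cos(np.radians(YAW)),np.sin(np.radians(YAW)); yy={1:78,2:0,3:-78}[i]+y
    return F0+np.array([c*x-s*yy,s*x+c*yy])
E
python3 - <<'E'
from h import *
delta(bay(1,-185).tolist()+[222],180+YAW); print(bay(1,-185))
im,po=load("w3")
for uv in [(18,242),(185,272)]: print(ray(im,uv,6,po))
E
```

```text
at [ 405.1 -262.1  194.2] yaw -175.81 w 10.7 t 4.6 F [-0.2  0.1  5.9]
shift [ -43.8  -28.1 -299.7] turn 1.29
[426.79066959  40.04041595]
[370.6568325  -52.82667577   6.        ]
[ 353.44870077 -185.91546369    6.        ]
```

Call:
{"fn": "send_rows", "kwargs": {"increments": [[5,0,-10,0,0],[5,0,-28,-5,0],[5,-5,-28,-35,1],[5,-10,-28,-70,1.3],[5,-15,-28,-105,1.3],[5,-20,-28,-140,1.3],[5,-25,-28,-175,1.3],[5,-30,-28,-210,1.3],[5,-36,-28,-245,1.3],[5,-41,-28,-275,1.3],[5,-43.8,-28,-295,1.3],[5,-43.8,-28,-299.7,1.3],[5,-43.8,-28,-299.7,1.3],[5,-43.8,-28,-299.7,1.3]]}}

```text
clock: 6.0
tool_pos: [426.2, 39.9, 221.3]
eef_rot: [[-0.999, -0.0, 0.05], [-0.05, -0.0, -0.999], [0.0, -1.0, 0.0]]
force: [-0.7, 0.5, -0.9]
width: 10.7
```

```bash
python3 - <<'E'
from h import *
wrist("w5"); delta(bay(1,-185).tolist()+[203.5],180+YAW)
E
```

```text
at [426.3  39.7 221.2] yaw -177.16 w 10.5 t 6.05 F [ 0.4  0.5 -0.9]
shift [-0.5 17.7 -0.3] turn -0.06
```

View pics/w5.png

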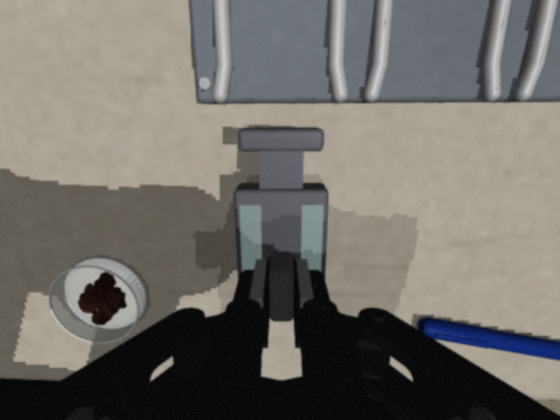

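```bash
python3 - <<'E'
from h import *
im,po=load("w5"); c=im["color"].astype(int)
for row in (3,20,40,60):
    g=c[row,195:400].sum(1)/3; 
    m=g>130; xs=np.where(m)[0]+195
    gr=np.split(xs,np.where(np.diff(xs)>1)[0]+1); ce=[x.mean() for x in gr if len(x)>4]
    print(row,ce)
    P=[ray(im,(u,row),14,po) for u in ce[:2]]; m=(P[0]+P[1])/2; 
    a=np.radians(YAW); d=m[:2]-F0; print(np.round(m,1),"reader xy",round(np.cos(a)*d[0]+np.sin(a)*d[1],1),round(-np.sin(a)*d[0]+np.cos(a)*d[1]-78,2), np.linalg.norm(P[0]-P[1]))
E
```

```text
3 [np.float64(221.0), np.float64(339.0), np.float64(386.0)]
[551.5  46.4  14. ] reader xy -60.1 0.04 55.42679968569656
20 [np.float64(222.0), np.float64(338.5), np.float64(384.5)]
[544.5  45.9  14. ] reader xy -67.2 -0.07 55.47471213654334
40 [np.float64(223.0), np.float64(337.5), np.float64(383.5)]
[535.9  45.5  14. ] reader xy -75.7 -0.05 55.41889909082436
60 [np.float64(224.0), np.float64(336.5), np.float64(381.5)]
[527.1  45.1  14. ] reader xy -84.6 -0.04 55.36121982776922
```

Call:
{"fn": "send_rows", "kwargs": {"increments": [[5,0,9,0,0],[5,0,17.5,-0.3,0],[5,-10,17.5,-0.3,0],[5,-30,17.5,-0.3,0],[5,-50,17.5,-0.3,0],[5,-70,17.5,-0.3,0],[5,-90,17.5,-0.3,0],[5,-110,17.5,-0.3,0],[5,-125,17.5,-0.3,0],[5,-125,17.5,-0.3,0]]}}

```text
clock: 7.05
tool_pos: [553.6, 46.8, 203.8]
eef_rot: [[-0.999, 0.003, 0.05], [-0.05, -0.0, -0.999], [-0.003, -1.0, 0.0]]
force: [0.0, -1.1, -0.3]
width: 10.8
```

```bash
python3 - <<'E'
from h import *
delta(bay(1,-17).tolist()+[203.5],180+YAW)
E
```

```text
at [553.6  46.8 203.8] yaw -177.12 w 10.8 t 7.05 F [ 0.  -1.1 -0.3]
shift [-41.    0.5   0.3] turn -0.02
```

Now push to the stop, slowly.

Call:
{"fn": "send_rows", "kwargs": {"increments": [[5,-10,0.3,0,0],[5,-18,0.3,0,0],[5,-26,0.3,0,0],[5,-32,0.3,0,0],[5,-37,0.3,0,0],[5,-39,0.3,0,0],[5,-39,0.3,0,0]]}}

```text
clock: 7.75
tool_pos: [588.4, 49.2, 202.5]
eef_rot: [[-0.999, -0.006, 0.051], [-0.051, 0.0, -0.999], [0.006, -1.0, -0.0]]
force: [-5.6, -0.3, 2.5]
width: 9.9
```

Call:
{"fn": "send_rows", "kwargs": {"increments": [[5,-3,0,0,0],[5,-6,0,0,0],[5,-6,0,0,0],[5,-6,0,0,0]]}}

```text
clock: 8.15
tool_pos: [593.8, 49.4, 202.5]
eef_rot: [[-0.999, -0.008, 0.051], [-0.051, -0.0, -0.999], [0.008, -1.0, -0.0]]
force: [-7.0, 0.3, 4.7]
width: 10.5
```

```bash
python3 - <<'E'
from h import *
wrist("w6"); delta(bay(1,-17).tolist()+[203.5],180+YAW)
E
```

```text
at [593.8  49.5 202.5] yaw -177.08 w 10.6 t 8.2 F [-7.  -0.4  4.9]
shift [-0.7 -1.   0.9] turn 0.02
```

View pics/w6.png

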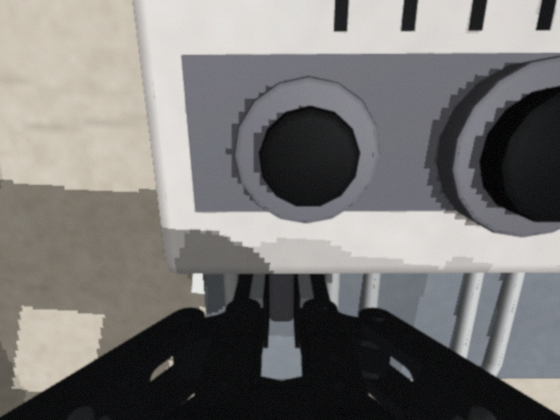

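Call:
{"fn": "send_rows", "kwargs": {"increments": [[5,-2,0,0,0],[5,-4,0,0,0],[5,-4,0,0,0]]}}

```text
clock: 8.5
tool_pos: [595.5, 49.6, 202.5]
eef_rot: [[-0.999, -0.017, 0.051], [-0.051, -0.001, -0.999], [0.017, -1.0, -0.0]]
force: [-18.0, -0.8, 15.0]
width: 10.3
```

Call:
{"fn": "send_rows", "kwargs": {"increments": [[5,5,0,0,0],[5,10,0,0,0],[5,12,0,0,0],[35,13,-1,0,0],[45,13,-1,0,0],[45,13,-10,0,0],[45,13,-40,0,0],[45,13,-80,0,0],[45,13,-80,0,0]]}}

```text
clock: 9.4
tool_pos: [590.7, 48.8, 291.2]
eef_rot: [[-0.999, 0.015, 0.051], [-0.051, -0.001, -0.999], [-0.015, -1.0, 0.002]]
force: [0.5, -0.3, 1.0]
width: 44.9
```

```bash
python3 - <<'E'
from h import *
wrist("w7"); delta([500,-300,350],190)
E
```

```text
at [589.5  48.9 288.6] yaw -177.1 w 44.4 t 9.45 F [ 0.4  0.7 -0.2]
shift [106.4 -62.2 344. ] turn -7.1
```

View pics/w7.png

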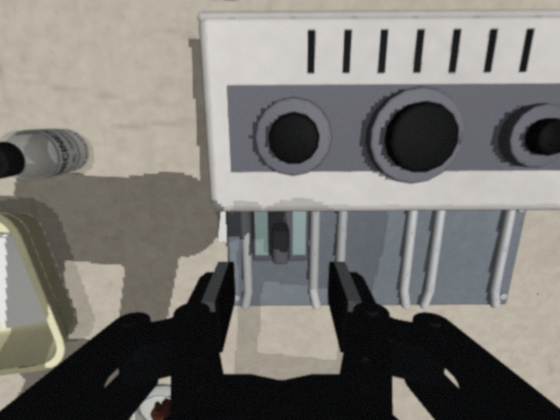

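```bash
python3 - <<'E'
from h import *
im,po=load("w7")
for uv,z in [((280,259),26),((270,209),70),((270,304),8)]:
    m=ray(im,uv,z,po); a=np.radians(YAW); d=m[:2]-F0; print(uv,round(np.cos(a)*d[0]+np.sin(a)*d[1],1),round(-np.sin(a)*d[0]+np.cos(a)*d[1]-78,2))
E
```

```text
(280, 259) -50.1 0.73
(270, 209) 2.8 6.67
(270, 304) -101.3 9.62
```

```bash
python3 - <<'E'
from h import *
delta([538,-289,290],191.5)
E
```

```text
at [589.5  48.9 288.6] yaw -177.1 w 44.4 t 9.45 F [ 0.4  0.7 -0.2]
shift [ 68.5  -1.7 334.8] turn -8.6
```

Call:
{"fn": "send_rows", "kwargs": {"increments": [[60,8,-1,40,-1],[60,17,-1,83,-2],[60,26,-1,126,-4],[60,35,-1,169,-5],[60,44,-1,212,-6],[60,53,-1,255,-7],[60,61,-1,298,-8],[60,67,-1,325,-8.6],[60,68.5,-1,335,-8.6],[60,68.5,-1,335,-8.6],[60,68.5,-1,335,-8.6]]}}

```text
clock: 10.55
tool_pos: [535.7, -288.0, 283.8]
eef_rot: [[-0.98, -0.001, 0.2], [-0.2, 0.002, -0.98], [0.0, -1.0, -0.002]]
force: [0.5, -0.0, -0.5]
width: 60.2
```

```bash
python3 - <<'E'
from h import *
wrist("w8"); delta([538,-289,194],191.5)
E
```

```text
at [ 535.8 -287.5  283.9] yaw -168.43 w 60.0 t 10.6 F [0.9 0.3 0.3]
shift [-1.9 89.9  2. ] turn 0.07
```

View pics/w8.png

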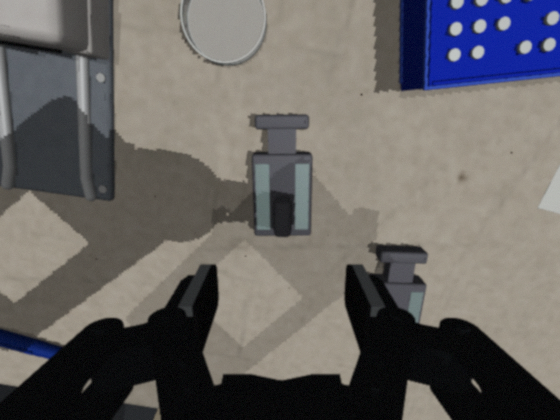

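```bash
python3 - <<'E'
from h import *
im,po=load("w8")
h=ray(im,(281.5,117),18,po); q=ray(im,(283,235),18,po)
v=h-q; y=np.degrees(np.arctan2(v[1],v[0])); u=v/np.linalg.norm(v); print(np.linalg.norm(v),y); t=h-70*u; t2=q+20*u; print(t,t2)
t=(t+t2)/2; delta([t[0],t[1],194.5],180+y)
E
```

```text
86.92028376198846 12.291246533193153
[ 539.00024772 -288.34518079   18.        ] [ 542.00937104 -287.68956737   18.        ]
at [ 535.8 -287.5  283.9] yaw -168.43 w 60.0 t 10.6 F [0.9 0.3 0.3]
shift [-4.5 89.4  1.6] turn -0.72
```

Call:
{"fn": "send_rows", "kwargs": {"increments": [[60,-3,25,1.5,-0.7],[60,-3.5,50,1.5,-0.7],[60,-3.5,70,1.5,-0.7],[60,-3.5,83,1.5,-0.7],[60,-3.5,89,1.5,-0.7],[60,-3.5,89,1.5,-0.7],[5,-3.5,89,1.5,-0.7],[5,-3.5,89,1.5,-0.7],[5,-3.5,89,1.5,-0.7],[5,-3.5,89,1.5,-0.7],[5,-3.5,89,1.5,-0.7],[5,-3.5,89,1.5,-0.7]]}}

```text
clock: 11.8
tool_pos: [539.8, -290.3, 196.6]
eef_rot: [[-0.977, 0.002, 0.211], [-0.211, -0.001, -0.977], [-0.001, -1.0, 0.002]]
force: [-0.7, 0.3, 5.5]
width: 10.4
```

```bash
python3 - <<'E'
from h import *
wrist("w9"); delta(bay(2,-185).tolist()+[222],180+YAW); print(bay(2,-185))
E
```

```text
at [ 539.8 -290.3  196.7] yaw -167.8 w 10.6 t 11.85 F [-1.5  1.3  6. ]
shift [  53.3  -25.9 -269.7] turn 9.3
[430.73691892 -37.85969391]
```

View pics/w9.png

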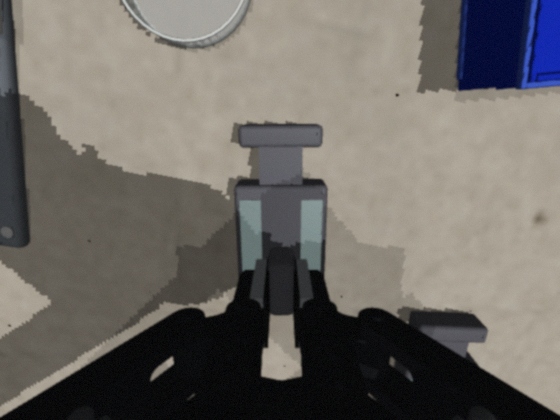

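Call:
{"fn": "send_rows", "kwargs": {"increments": [[5,0,-10,0,0],[5,10,-26,0,1],[5,25,-28,-25,3],[5,40,-28,-60,5],[5,52,-28,-95,7],[5,53.3,-28,-135,9],[5,53.3,-28,-175,9.3],[5,53.3,-28,-215,9.3],[5,53.3,-28,-250,9.3],[5,53.3,-28,-266,9.3],[5,53.3,-28,-269.7,9.3],[5,53.3,-28,-269.7,9.3],[5,53.3,-28,-269.7,9.3]]}}

```text
clock: 13.15
tool_pos: [430.7, -38.3, 223.7]
eef_rot: [[-0.999, 0.001, 0.05], [-0.05, -0.001, -0.999], [-0.001, -1.0, 0.001]]
force: [0.5, -0.5, -0.8]
width: 10.2
```

```bash
cat >> h.py <<'E'
def chan(name,i,rows=(3,20,40,60),lo=150,hi=410,th=130):
    im,po=load(name); c=im["color"].astype(int)
    for row in rows:
        g=c[row,lo:hi].sum(1)/3
        xs=np.where(g>th)[0]+lo
        gr=np.split(xs,np.where(np.diff(xs)>1)[0]+1); ce=np.array([x.mean() for x in gr if len(x)>4])
        L=ce[ce<281].max(); Rr=ce[ce>281].min()
        P=[ray(im,(u,row),14,po) for u in (L,Rr)]; m=(P[0]+P[1])/2
        a=np.radians(YAW); d=m[:2]-F0; print(row,L,Rr,"reader xy",round(np.cos(a)*d[0]+np.sin(a)*d[1],1),round(-np.sin(a)*d[0]+np.cos(a)*d[1]-{1:78,2:0,3:-78}[i],2), "gap",np.linalg.norm(P[0]-P[1]).round(1))
E
python3 - <<'E'
from h import *
wrist("w10"); delta(bay(2,-185).tolist()+[206],180+YAW); chan("w10",2)
E
```

```text
at [430.8 -38.5 223.6] yaw -177.17 w 10.5 t 13.2 F [-0.3 -0.3 -1.2]
shift [ 0.  17.6 -0.6] turn -0.07
3 221.0 337.5 reader xy -58.7 0.04 gap 55.5
20 221.5 336.5 reader xy -65.8 0.17 gap 55.6
40 222.5 335.5 reader xy -74.5 0.2 gap 55.5
60 223.5 335.0 reader xy -83.5 0.1 gap 55.7
```

View pics/w10.png

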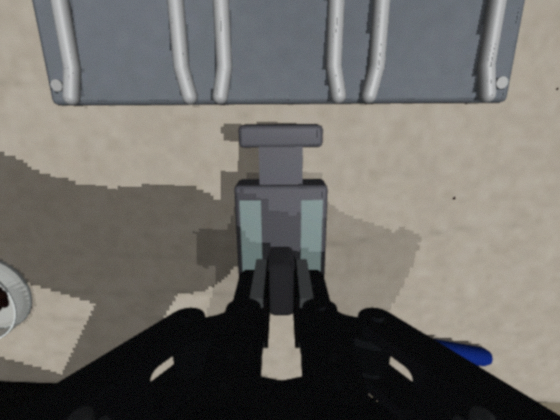

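Aligned with the middle channel. I'll lower the cassette and slide it in.

Call:
{"fn": "send_rows", "kwargs": {"increments": [[5,0,9,-0.5,0],[5,0,17.5,-0.6,0],[5,-10,17.5,-0.6,0],[5,-30,17.5,-0.6,0],[5,-50,17.5,-0.6,0],[5,-70,17.5,-0.6,0],[5,-90,17.5,-0.6,0],[5,-110,17.5,-0.6,0],[5,-125,17.5,-0.6,0],[5,-125,17.5,-0.6,0]]}}

```text
clock: 14.2
tool_pos: [557.5, -30.9, 206.2]
eef_rot: [[-0.999, 0.003, 0.051], [-0.051, -0.001, -0.999], [-0.003, -1.0, 0.001]]
force: [-1.3, -0.0, -0.2]
width: 4.7
```

Call:
{"fn": "send_rows", "kwargs": {"increments": [[5,-8,0,0,0],[5,-16,0,0,0],[5,-24,0,0,0],[5,-32,0,0,0],[5,-38,0,0,0],[5,-43,0,0,0],[5,-46,0,0,0],[5,-46,0,0,0],[5,-46,0,0,0]]}}

```text
clock: 15.1
tool_pos: [600.8, -28.2, 205.8]
eef_rot: [[-0.999, -0.001, 0.051], [-0.051, 0.0, -0.999], [0.001, -1.0, -0.0]]
force: [-0.2, 0.4, -0.6]
width: 4.8
```

```bash
python3 - <<'E'
from h import *
wrist("w11"); delta(bay(2,-100).tolist()+[290],180+YAW)
im=get_image("top")["color"][:,:,::-1]; cv2.imwrite("pics/t11.png",cv2.resize(im[140:300,240:450],None,fx=3.8,fy=3.7,interpolation=cv2.INTER_CUBIC))
E
```

```text
at [600.7 -28.2 205.7] yaw -177.1 w 5.1 t 15.15 F [-0.6 -0.5  0.5]
shift [ 85.3 -84.2   1. ] turn -0.0
```

View pics/w11.png

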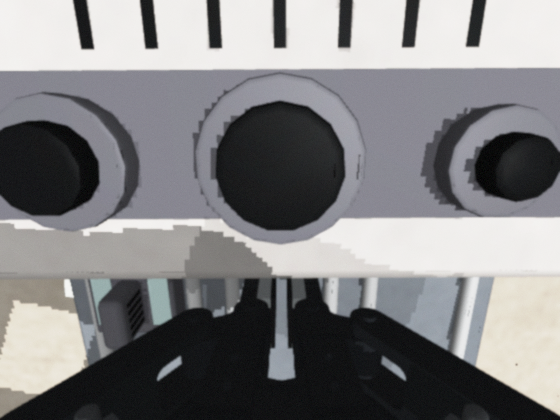

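View pics/t11.png

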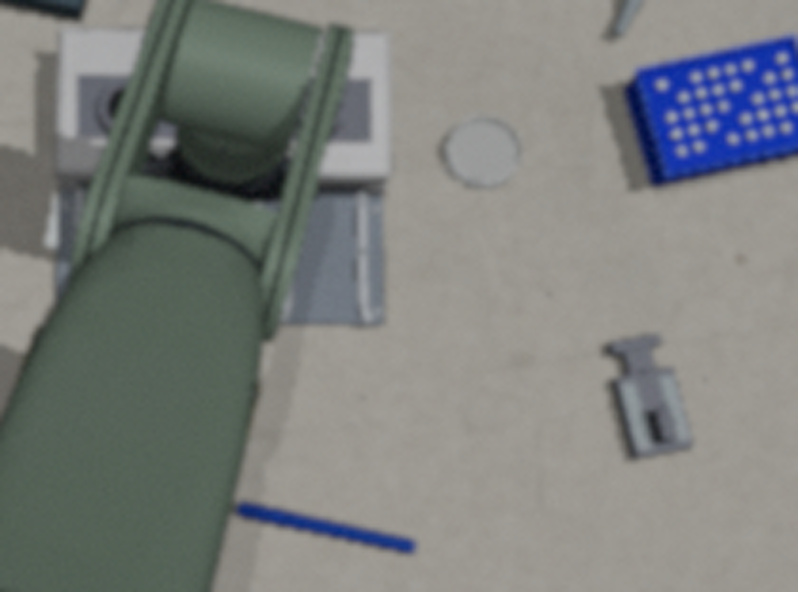

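The cassette slipped out of the grip (the announced slackening), and another one was knocked aside on the table. I'll raise the gripper and look.

Call:
{"fn": "send_rows", "kwargs": {"increments": [[5,0,-25,0,0],[5,0,-60,0,0],[20,20,-84,0,0],[60,60,-84,0,0],[60,85,-84,0,0],[60,85,-84,0,0],[60,85,-84,0,0]]}}

```text
clock: 15.9
tool_pos: [515.8, -32.6, 290.1]
eef_rot: [[-0.999, 0.001, 0.05], [-0.05, -0.0, -0.999], [-0.001, -1.0, 0.0]]
force: [0.6, -0.0, 0.5]
width: 60.0
```

```bash
python3 - <<'E'
from h import *
wrist("w12"); delta(bay(2,-100).tolist()+[290],180+YAW)
E
```

```text
at [516.6 -32.7 290.3] yaw -177.11 w 60.0 t 15.95 F [-0.1 -0.1 -0.1]
shift [1.  0.3 0.8] turn -0.01
```

View pics/w12.png

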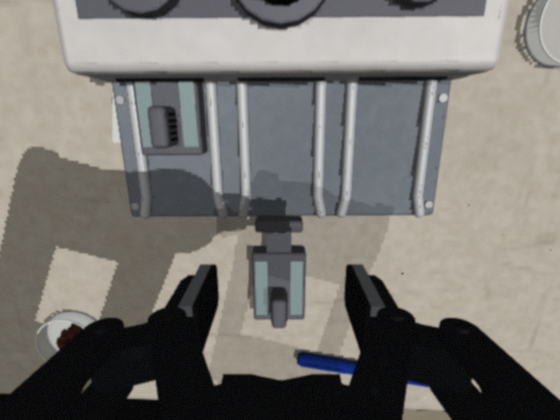

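```bash
python3 - <<'E'
from h import *
im,po=load("w12")
g=lambda u:ray(im,u,18,po)
h=(g((256,219))+g((302,218)))/2; q=(g((254,317))+g((305,317)))/2
v=h-q; y=np.degrees(np.arctan2(v[1],v[0])); u=v/np.linalg.norm(v); print(np.linalg.norm(v),y,h,q); t=(h-69*u+q+20*u)/2;print(t, h-69*u)
delta([t[0],t[1],250],180+y)
E
```

```text
88.87175021128873 3.0395618219302327 [513.64881167 -31.26519453  18.        ] [424.90208983 -35.97766188  18.        ]
[444.80991834 -34.9205525   18.        ] [444.74588366 -34.92395275  18.        ]
at [516.6 -32.7 290.3] yaw -177.11 w 60.0 t 15.95 F [-0.1 -0.1 -0.1]
shift [71.8 40.2 -1.4] turn -0.15
```

Call:
{"fn": "send_rows", "kwargs": {"increments": [[60,36,0,-1,0],[60,72,5,-1,0],[60,72,30,-1.4,0],[60,72,60,-1.4,0],[60,72,85,-1.4,0],[60,72,94,-1.4,0],[60,72,94,-1.4,0],[5,72,94,-1.4,0],[5,72,94,-1.4,0],[5,72,94,-1.4,0],[5,72,94,-1.4,0],[5,72,94,-1.4,0],[5,72,94,-1.4,0]], "squeeze": 90}}

```text
clock: 17.25
tool_pos: [444.9, -35.0, 197.3]
eef_rot: [[-0.999, 0.003, 0.051], [-0.051, -0.001, -0.999], [-0.003, -1.0, 0.001]]
force: [-0.1, -0.2, 7.6]
width: 9.3
```

```bash
python3 - <<'E'
from h import *
wrist("w13"); delta(bay(2,-185).tolist()+[223],180+YAW)
E
```

```text
at [444.9 -35.  197.3] yaw -177.1 w 9.3 t 17.3 F [-1.2  0.8  6.9]
shift [ 14.2 -25.8   2.2] turn 0.0
```

View pics/w13.png

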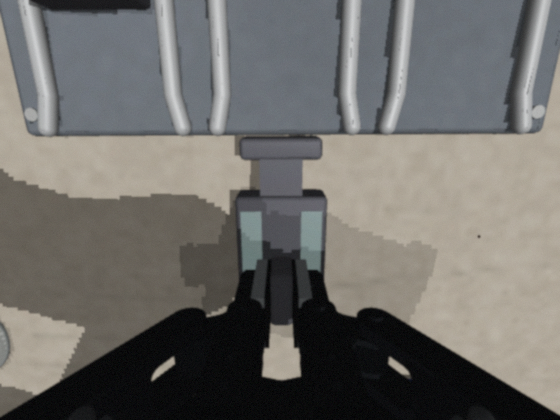

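Call:
{"fn": "send_rows", "kwargs": {"increments": [[5,8,-4,1,0],[5,14,-9.5,2,0],[5,14,-9.5,2,0],[5,0,-9.5,1.8,0],[5,-20,-9.5,1.6,0],[5,-40,-9.5,1.4,0],[5,-60,-9.5,1.2,0],[5,-80,-9.5,1,0],[5,-100,-9.5,1,0],[5,-112,-9.5,1,0],[5,-112,-9.5,1,0]]}}

```text
clock: 18.4
tool_pos: [557.4, -30.3, 205.7]
eef_rot: [[-0.999, 0.002, 0.051], [-0.051, -0.0, -0.999], [-0.002, -1.0, 0.0]]
force: [-0.5, -0.2, -0.4]
width: 9.7
```

```bash
python3 - <<'E'
from h import *
delta(bay(2,-17).tolist()+[206.5],180+YAW)
E
```

```text
at [557.4 -30.3 205.7] yaw -177.09 w 9.7 t 18.4 F [-0.5 -0.2 -0.4]
shift [-41.2  -0.8   1.1] turn 0.01
```

Call:
{"fn": "send_rows", "kwargs": {"increments": [[5,-8,0,0.4,0],[5,-16,0,0.8,0],[5,-24,0,0.9,0],[5,-32,0,0.9,0],[5,-38,0,0.9,0],[5,-42,0,0.9,0],[5,-45,0,0.9,0],[5,-48,0,0.9,0],[5,-48,0,0.9,0]]}}

```text
clock: 19.3
tool_pos: [602.1, -28.4, 205.4]
eef_rot: [[-0.999, -0.007, 0.051], [-0.051, 0.001, -0.999], [0.007, -1.0, -0.001]]
force: [-7.5, 0.8, 7.8]
width: 9.5
```

Call:
{"fn": "send_rows", "kwargs": {"increments": [[5,-2,0,0,0],[5,-4,0,0,0],[5,-4,0,0,0]]}}

```text
clock: 19.6
tool_pos: [603.7, -28.3, 205.4]
eef_rot: [[-0.999, -0.016, 0.051], [-0.052, 0.001, -0.999], [0.016, -1.0, -0.001]]
force: [-17.7, 0.1, 17.5]
width: 9.7
```

Call:
{"fn": "send_rows", "kwargs": {"increments": [[5,5,0,0,0],[5,11,0,0,0],[5,14,0,0,0],[35,15,-1,0,0],[45,15,-1,0,0],[45,15,-10,0,0],[45,15,-40,0,0],[45,15,-80,0,0],[45,15,-85,0,0],[45,15,-85,0,0]]}}

```text
clock: 20.6
tool_pos: [594.3, -29.4, 293.3]
eef_rot: [[-0.999, 0.006, 0.051], [-0.051, -0.001, -0.999], [-0.006, -1.0, 0.001]]
force: [1.1, -0.8, -0.5]
width: 45.1
```

```bash
python3 - <<'E'
from h import *
wrist("w14")
im=get_image("top"); cv2.imwrite("pics/t14.png",im["color"][:,:,::-1])
b=[]
for u in [(605+0,0)]: pass
z1=lambda x,y:(240+x/3.8,140+y/3.7)
h=ray(im,z1(633,343),18); q=ray(im,z1(661,452),18); print(h,q,np.degrees(np.arctan2((h-q)[1],(h-q)[0])))
delta([450,-363,300],190)
E
```

```text
[ 514.29927661 -338.69706745   18.        ] [ 433.2272989  -360.67776679   18.        ] 15.169675250396931
at [592.7 -29.1 289.8] yaw -177.1 w 44.9 t 20.7 F [-0.5  0.3 -0.3]
shift [159.4 -10.1 326.3] turn -7.1
```

View pics/w14.png

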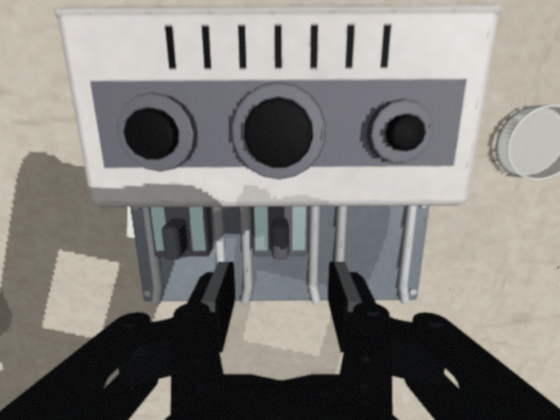

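```bash
python3 - <<'E'
from h import *
delta([451,-356,290],195)
E
```

```text
at [592.7 -29.1 289.8] yaw -177.1 w 44.9 t 20.7 F [-0.5  0.3 -0.3]
shift [ 1.581e+02 -1.000e-01  3.193e+02] turn -12.1
```

Call:
{"fn": "send_rows", "kwargs": {"increments": [[60,20,0,40,-1],[60,40,0,80,-3],[60,60,0,121,-5],[60,80,0,161,-7],[60,100,0,201,-9],[60,120,0,241,-11],[60,140,0,282,-12],[60,154,0,310,-12],[60,158,0,319,-12],[60,158,0,319,-12],[60,158,0,319,-12]]}}

```text
clock: 21.8
tool_pos: [451.4, -354.6, 289.1]
eef_rot: [[-0.966, -0.001, 0.257], [-0.257, 0.003, -0.966], [0.001, -1.0, -0.003]]
force: [-0.0, -0.3, -0.3]
width: 60.1
```

```bash
python3 - <<'E'
from h import *
wrist("w15")
E
```

```text
(no output)
```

View pics/w15.png

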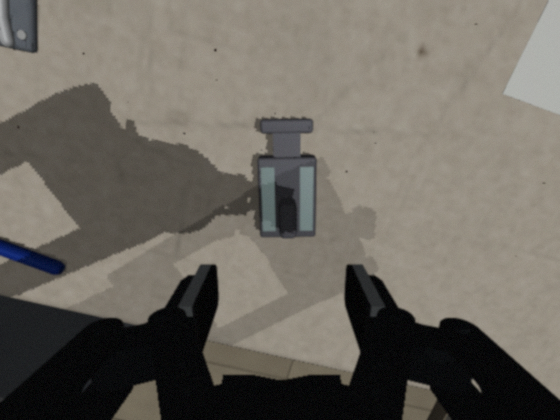

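```bash
python3 - <<'E'
from h import *
im,po=load("w15")
g=lambda u:ray(im,u,18,po)
h=g((287,120)); q=g((288,236.5))
v=h-q; y=np.degrees(np.arctan2(v[1],v[0])); u=v/np.linalg.norm(v); print(np.linalg.norm(v),y); t=h-69*u; print(t)
delta([t[0],t[1],196],180+y)
E
```

```text
88.12431919584215 15.726453477241384
[ 454.52724926 -358.58839123   18.        ]
at [ 451.7 -354.3  289.4] yaw -165.03 w 60.1 t 21.85 F [ 1.1 -0.2 -0. ]
shift [-1.7 93.4  5.1] turn -0.75
```

Call:
{"fn": "send_rows", "kwargs": {"increments": [[60,-1.7,25,5,-0.7],[60,-1.7,55,5,-0.7],[60,-1.7,80,5,-0.7],[60,-1.7,93,5,-0.7],[60,-1.7,93,5,-0.7],[60,-1.7,93,5,-0.7],[5,-1.7,93,5,-0.7],[5,-1.7,93,5,-0.7],[5,-1.7,93,5,-0.7],[5,-1.7,93,5,-0.7],[5,-1.7,93,5,-0.7],[5,-1.7,93,5,-0.7]]}}

```text
clock: 23.05
tool_pos: [454.7, -360.6, 198.7]
eef_rot: [[-0.963, 0.001, 0.269], [-0.269, -0.001, -0.963], [-0.001, -1.0, 0.002]]
force: [-0.2, 1.0, 6.6]
width: 9.6
```

```bash
python3 - <<'E'
from h import *
wrist("w16"); delta(bay(3,-185).tolist()+[223],180+YAW)
E
```

```text
at [ 454.7 -360.6  198.7] yaw -164.4 w 9.6 t 23.1 F [-1.1  1.1  6.1]
shift [ -46.6  -24.7 -241.2] turn 12.7
```

View pics/w16.png

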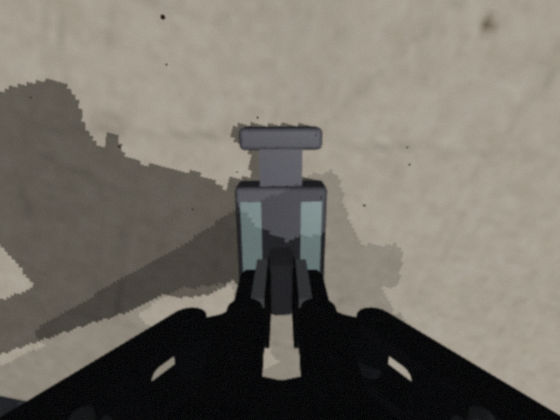

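Call:
{"fn": "send_rows", "kwargs": {"increments": [[5,0,-10,0,0],[5,-3,-26,-10,1],[5,-10,-26,-40,3],[5,-18,-26,-80,6],[5,-25,-26,-120,9],[5,-33,-26,-160,12],[5,-41,-26,-200,12.7],[5,-46,-26,-230,12.7],[5,-46.6,-26,-241,12.7],[5,-46.6,-26,-241,12.7],[5,-46.6,-26,-241,12.7]]}}

```text
clock: 24.2
tool_pos: [434.8, -116.3, 223.8]
eef_rot: [[-0.999, 0.001, 0.051], [-0.051, -0.001, -0.999], [-0.001, -1.0, 0.001]]
force: [0.2, -0.6, -1.2]
width: 9.7
```

```bash
python3 - <<'E'
from h import *
wrist("w17"); delta(bay(3,-185).tolist()+[208],180+YAW); chan("w17",3)
E
```

```text
at [ 435.  -116.7  223.8] yaw -177.15 w 9.5 t 24.25 F [-0.3 -0.9 -0.3]
shift [ 0.3 15.8 -0.9] turn -0.05
3 220.5 337.5 reader xy -58.4 0.0 gap 55.8
20 221.5 336.5 reader xy -65.6 0.02 gap 55.6
40 222.5 336.5 reader xy -74.3 -0.21 gap 56.0
60 223.5 335.0 reader xy -83.2 -0.07 gap 55.7
```

View pics/w17.png

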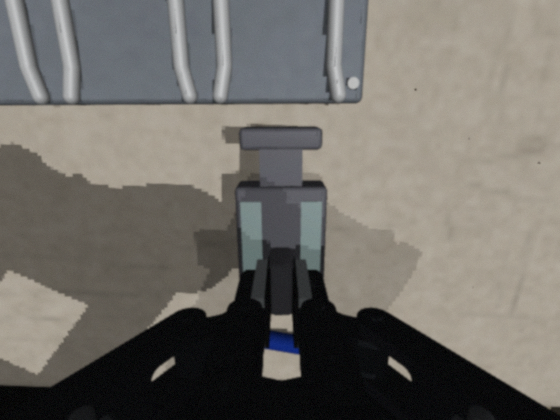

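Call:
{"fn": "send_rows", "kwargs": {"increments": [[5,0,8,-0.5,0],[5,0,15.5,-0.9,0],[5,-10,15.5,-0.9,0],[5,-30,15.5,-0.9,0],[5,-50,15.5,-0.9,0],[5,-70,15.5,-0.9,0],[5,-90,15.5,-0.9,0],[5,-110,15.5,-0.9,0],[5,-125,15.5,-0.9,0],[5,-125,15.5,-0.9,0]]}}

```text
clock: 25.25
tool_pos: [561.5, -108.6, 208.0]
eef_rot: [[-0.999, 0.003, 0.051], [-0.051, -0.001, -0.999], [-0.003, -1.0, 0.001]]
force: [0.6, -0.1, -1.0]
width: 9.8
```

Call:
{"fn": "send_rows", "kwargs": {"increments": [[5,-8,0,0,0],[5,-16,0,0,0],[5,-24,0,0,0],[5,-32,0,0,0],[5,-38,0,0,0],[5,-42,0,0,0],[5,-45,0,0,0],[5,-45,0,0,0]]}}

```text
clock: 26.05
tool_pos: [602.2, -105.9, 206.9]
eef_rot: [[-0.999, -0.008, 0.051], [-0.051, 0.001, -0.999], [0.008, -1.0, -0.001]]
force: [-6.7, 0.0, 2.6]
width: 9.8
```

Call:
{"fn": "send_rows", "kwargs": {"increments": [[5,-2,0,0,0],[5,-4,0,0,0],[5,-4,0,0,0]]}}

```text
clock: 26.35
tool_pos: [603.8, -105.9, 206.9]
eef_rot: [[-0.999, -0.017, 0.051], [-0.051, 0.001, -0.999], [0.017, -1.0, -0.002]]
force: [-18.4, -0.6, 12.7]
width: 9.6
```

Call:
{"fn": "send_rows", "kwargs": {"increments": [[5,5,0,0,0],[5,11,0,0,0],[5,14,0,0,0],[35,15,-1,0,0],[45,15,-1,0,0],[45,15,-10,0,0],[45,15,-40,0,0],[45,15,-80,0,0],[45,15,-85,0,0],[45,15,-85,0,0]]}}

```text
clock: 27.35
tool_pos: [594.6, -106.9, 296.4]
eef_rot: [[-0.999, 0.007, 0.051], [-0.051, -0.002, -0.999], [-0.007, -1.0, 0.003]]
force: [-0.2, 0.1, -0.2]
width: 44.8
```

```bash
python3 - <<'E'
from h import *
wrist("w18"); delta([661.5,-25.8,400],182.9)
E
```

```text
at [ 593.6 -106.6  294.2] yaw -177.1 w 44.7 t 27.4 F [ 0.7 -1.  -0.1]
shift [ -72.2 -105.7  -77.2] turn 0.0
```

View pics/w18.png

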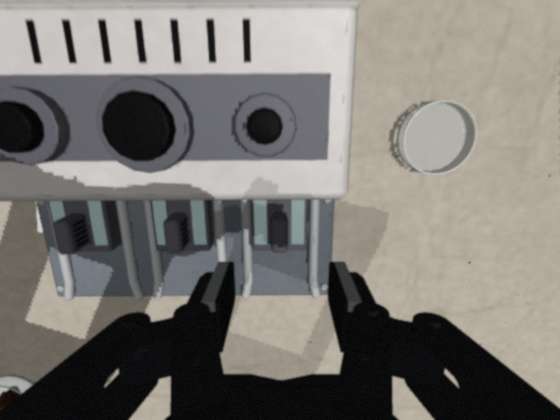

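```bash
python3 - <<'E'
from h import *
im,po=load("w18")
for n,uv in [("s",(265,126)),("l",(138,125))]: print(n,ray(im,uv,84,po))
im,po=load("w14")
for n,uv in [("s",(406,132)),("l",(278,132)),("m",(151,133))]: print(n,ray(im,uv,84,po))
im,po=load("w7")
for n,uv in [("l",(423,137)),("m",(293,137))]: print(n,ray(im,uv,84,po))
delta([666,-95.5,262],182.9)
E
```

```text
s [664.93012839 -95.38383432  84.        ]
l [662.01585085 -27.3278431   84.        ]
s [665.21592048 -92.75130488  84.        ]
l [661.80181221 -24.86714226  84.        ]
m [657.89940212  42.46096604  84.        ]
l [661.52283681 -23.3116422   84.        ]
m [658.05966167  45.39241683  84.        ]
at [ 593.6 -106.6  294.2] yaw -177.1 w 44.7 t 27.4 F [ 0.7 -1.  -0.1]
shift [-72.8  32.4  -7.5] turn 0.0
```

Call:
{"fn": "send_rows", "kwargs": {"increments": [[0,-25,0,-2,0],[0,-50,0,-5,0],[0,-68,5,-7.5,0],[0,-72,15,-7.5,0],[0,-72,26,-7.5,0],[0,-72,26,-7.5,0],[0,-72,26,-7.5,0]], "squeeze": 30}}

```text
clock: 28.1
tool_pos: [663.4, -95.4, 265.2]
eef_rot: [[-0.999, -0.004, 0.05], [-0.05, 0.001, -0.999], [0.004, -1.0, -0.001]]
force: [0.2, 0.2, -1.1]
width: -0.1
```

```bash
python3 - <<'E'
from h import *
wrist("w19"); delta([665.5,-95.5,251.5],182.9)
E
```

```text
at [663.9 -95.6 266.3] yaw -177.12 w 0.1 t 28.15 F [ 0.1 -0.6 -0.5]
shift [-1.7 14.8  0. ] turn -0.02
```

View pics/w19.png

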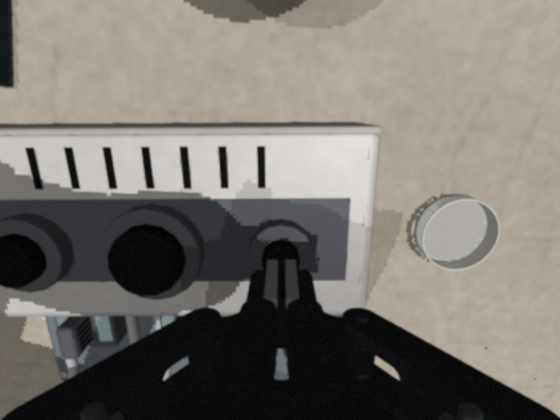

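Call:
{"fn": "send_rows", "kwargs": {"increments": [[0,-1.7,6,0,0],[0,-1.7,10,0,0],[0,-1.7,13,0,0],[0,-1.7,14.5,0,0],[0,-1.7,14.5,0,0]]}}

```text
clock: 28.65
tool_pos: [666.5, -95.5, 252.9]
eef_rot: [[-0.999, 0.001, 0.051], [-0.051, -0.0, -0.999], [-0.001, -1.0, 0.0]]
force: [-1.5, -0.6, 2.2]
width: -0.0
```

Call:
{"fn": "send_rows", "kwargs": {"increments": [[0,0,1.5,0,0],[0,0,3,0,0],[0,0,3,0,0]]}}

```text
clock: 28.95
tool_pos: [666.6, -95.4, 251.4]
eef_rot: [[-0.999, 0.001, 0.051], [-0.051, -0.001, -0.999], [-0.001, -1.0, 0.001]]
force: [-3.4, -0.6, 9.9]
width: 0.1
```

Force of 9.9 N means the small key is fully down. Next is the medium key.

Call:
{"fn": "send_rows", "kwargs": {"increments": [[0,0,-10,0,0],[0,0,-20,0,0],[0,2,-20,-40,0],[0,0,-20,-85,0],[0,0,-20,-125,0],[0,0,-20,-139,0],[0,0,-20,-140,0],[0,0,-20,-140,0]]}}

```text
clock: 29.75
tool_pos: [659.3, 44.1, 269.3]
eef_rot: [[-0.999, -0.0, 0.051], [-0.051, -0.001, -0.999], [0.0, -1.0, 0.001]]
force: [-0.5, -1.2, -0.9]
width: -0.2
```

```bash
python3 - <<'E'
from h import *
wrist("w20"); delta([659,44.3,251.2],182.9)
E
```

```text
at [659.4  43.3 269.4] yaw -177.15 w 0.1 t 29.8 F [ 0.7 -0.2 -0.4]
shift [ 0.4 18.2 -1. ] turn -0.05
```

View pics/w20.png

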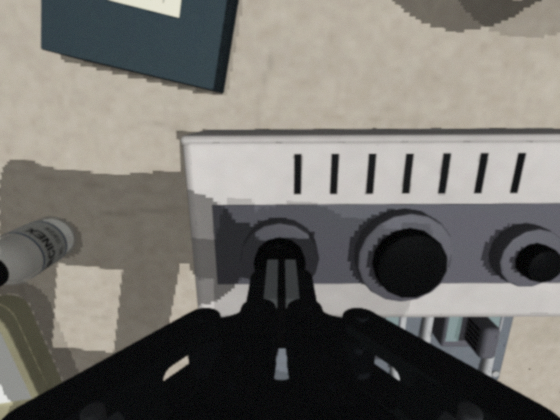

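Call:
{"fn": "send_rows", "kwargs": {"increments": [[0,0,6,-0.5,0],[0,0,11,-1,0],[0,0,14,-1,0],[0,0,16.5,-1,0],[0,0,18.5,-1,0],[0,0,19.5,-1,0],[0,0,19.5,-1,0]]}}

```text
clock: 30.5
tool_pos: [659.3, 44.8, 251.4]
eef_rot: [[-0.999, -0.0, 0.051], [-0.051, -0.002, -0.999], [0.0, -1.0, 0.002]]
force: [-3.5, -3.0, 7.4]
width: -0.1
```

Call:
{"fn": "send_rows", "kwargs": {"increments": [[0,0,-10,0,0],[0,0,-20,0,0],[0,-2,-20,35,0],[0,0,-20,65,0],[0,0,-20,70,0],[0,0,-20,70,0],[0,0,-12,70,0],[0,0,-7,70,0],[0,0,-4,70,0],[0,0,-2,70,0],[0,0,0,70,0],[0,0,0.5,70,0],[0,0,0.5,70,0]]}}

```text
clock: 31.8
tool_pos: [662.7, -23.3, 251.4]
eef_rot: [[-0.999, -0.001, 0.051], [-0.051, 0.001, -0.999], [0.001, -1.0, -0.001]]
force: [-5.6, 3.1, 10.7]
width: -0.0
```

Call:
{"fn": "send_rows", "kwargs": {"increments": [[0,0,-15,0,0],[0,10,-40,-40,0],[20,30,-65,-85,0],[40,50,-90,-130,0],[60,70,-110,-175,0],[60,85,-120,-220,0],[60,100,-125,-265,0],[60,110,-125,-310,0],[60,110,-125,-340,0],[60,110,-125,-350,0],[60,110,-125,-350,0],[60,110,-125,-350,0]]}}

```text
clock: 33.0
tool_pos: [535.5, 318.7, 374.2]
eef_rot: [[-0.999, -0.0, 0.05], [-0.05, -0.001, -0.999], [0.0, -1.0, 0.001]]
force: [0.3, 0.6, 0.1]
width: 60.0
```

```bash
python3 - <<'E'
from h import *
wrist("w21"); delta(bay(1,-31).tolist()+[290],182.9)
E
```

```text
at [535.7 318.2 374.1] yaw -177.18 w 59.9 t 33.05 F [-0.1 -0.3 -0.5]
shift [-31.6  84.4 272.2] turn -0.08
```

View pics/w21.png

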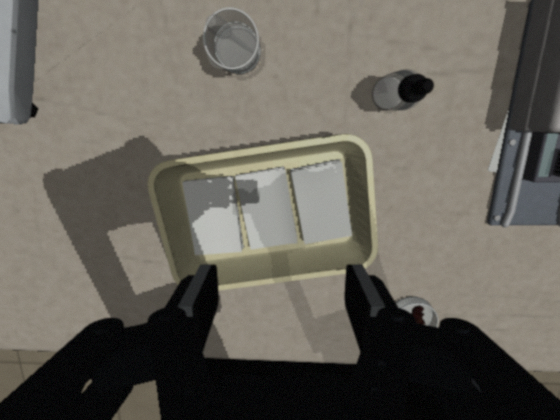

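```bash
python3 - <<'E'
from h import *
im,po=load("w21"); g=lambda u,z=2:ray(im,u,z,po)
TL,TR,BR,BL=g((185,182)),g((345,161)),g((350,236)),g((195,255))
print([x.round(1) for x in (TL,TR,BR,BL)]); print("c",(TL+TR+BL+BR)/4)
v=(TL+BL-TR-BR); print("yaw",np.degrees(np.arctan2(v[1],v[0]))-90, np.linalg.norm(v)/2,np.linalg.norm(TL+TR-BL-BR)/2)
m=[g(u) for u in [(236,176),(288,169),(299,243),(247,249)]]; print("mid",sum(m)/4); v=m[0]+m[1]-m[2]-m[3]; print(np.degrees(np.arctan2(v[1],v[0])),np.linalg.norm(v)/2,np.linalg.norm(m[0]-m[1]))
# rim outer corners z=41
r_=[g(u,41) for u in [(150,170),(370,137),(376,268),(165,290)]]; print([x.round(0) for x in r_],sum(r_)/4)
E
```

```text
[array([536. , 420.3,   2. ]), array([566.6, 253. ,   2. ]), array([483.6, 238.3,   2. ]), array([451.8, 412.1,   2. ])]
c [509.48454013 330.92798622   2.        ]
yaw 10.370150341816 173.35653592225245 84.39620592170233
mid [508.71551675 331.48271676   2.        ]
10.328511954973104 84.35110820142839 55.36189135989013
[array([554., 441.,  41.]), array([594., 241.,  41.]), array([465., 217.,  41.]), array([429., 434.,  41.])] [510.53194032 333.38678039  41.        ]
```

Call:
{"fn": "send_rows", "kwargs": {"increments": [[60,-5,0,45,0],[60,-10,0,90,0],[60,-15,0,135,0],[45,-20,10,180,0],[45,-26,35,225,0],[45,-31,65,262,0],[45,-31.6,84,272,0],[45,-31.6,84,272,0],[45,-31.6,84,272,0]], "squeeze": 90}}

```text
clock: 33.95
tool_pos: [580.4, 48.3, 290.4]
eef_rot: [[-0.999, -0.001, 0.048], [-0.048, 0.0, -0.999], [0.001, -1.0, -0.0]]
force: [-0.1, 0.1, -0.5]
width: 45.5
```

```bash
python3 - <<'E'
from h import *
wrist("w22"); delta(bay(1,-29).tolist()+[206],182.9)
E
```

```text
at [580.9  49.2 291.5] yaw -177.15 w 45.0 t 34.0 F [0.5 0.3 1.2]
shift [-1.5 85.5  1.3] turn -0.05
```

View pics/w22.png

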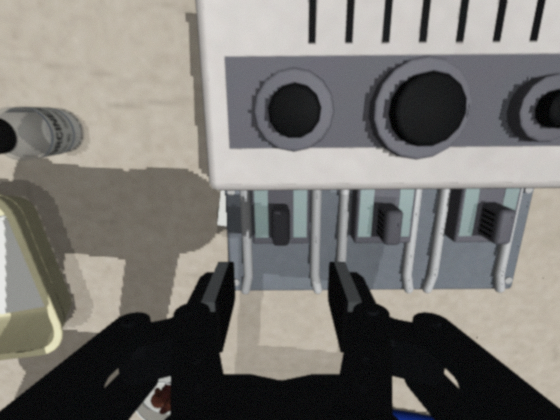

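Call:
{"fn": "send_rows", "kwargs": {"increments": [[45,-1.5,25,1,0],[45,-1.5,55,1,0],[45,-1.5,78,1,0],[45,-1.5,85,1,0],[45,-1.5,85.5,1,0],[45,-1.5,85.5,1,0],[5,-1.5,85.5,1,0],[5,-1.5,85.5,1,0],[5,-1.5,85.5,1,0],[5,-1.5,85.5,1,0],[5,-1.5,85.5,1,0],[5,-1.5,85.5,1,0]]}}

```text
clock: 35.2
tool_pos: [582.9, 48.6, 206.6]
eef_rot: [[-0.999, 0.003, 0.051], [-0.051, -0.0, -0.999], [-0.003, -1.0, 0.0]]
force: [-1.2, 1.4, 6.6]
width: 9.5
```

Call:
{"fn": "send_rows", "kwargs": {"increments": [[5,-4,0,0,0],[5,-8,0,0,0],[5,-12,0,0,0],[5,-15,0,0,0],[5,-15,0,0,0]]}}

```text
clock: 35.7
tool_pos: [594.1, 49.2, 206.5]
eef_rot: [[-0.999, -0.013, 0.052], [-0.052, -0.001, -0.999], [0.013, -1.0, 0.0]]
force: [-16.9, -0.8, 21.9]
width: 9.8
```

Call:
{"fn": "send_rows", "kwargs": {"increments": [[5,5,-0.7,0,0],[5,8,-0.7,0,0],[5,12,-0.7,0,0],[5,16,-0.7,0,0],[5,20,-0.7,0,0],[5,24,-0.7,0,0],[5,28,-0.7,0,0],[5,32,-0.7,0,0],[5,36,-0.7,0,0],[5,40,-0.7,0,0],[5,42,-0.7,0,0],[5,42,-0.7,0,0],[5,42,-0.7,0,0]]}}

```text
clock: 37.0
tool_pos: [555.8, 47.2, 206.5]
eef_rot: [[-0.999, 0.003, 0.051], [-0.051, -0.0, -0.999], [-0.003, -1.0, 0.0]]
force: [2.0, -0.5, 6.6]
width: 9.6
```

Now pull the cassette clear of the housing and lift it.

Call:
{"fn": "send_rows", "kwargs": {"increments": [[5,10,-0.5,0,0],[5,20,-0.5,0,0],[5,30,-0.5,0,0],[5,38,-0.5,0,0],[5,42,-0.5,0,0],[5,42,-8,0,0],[5,45,-25,0,0],[5,48,-45,0,0],[5,48,-55,0,0],[5,48,-55,0,0]]}}

```text
clock: 38.0
tool_pos: [507.1, 44.8, 261.4]
eef_rot: [[-0.999, 0.001, 0.051], [-0.051, -0.0, -0.999], [-0.001, -1.0, 0.0]]
force: [0.7, -0.5, -0.8]
width: 9.5
```

```bash
python3 - <<'E'
from h import *
wrist("w23"); delta([474.8,382.1,262],190.4)
E
```

```text
at [506.8  44.8 260.5] yaw -177.1 w 9.5 t 38.05 F [-0.3 -0.4 -0.7]
shift [  14.9   -1.5 -338.5] turn -7.5
```

View pics/w23.png

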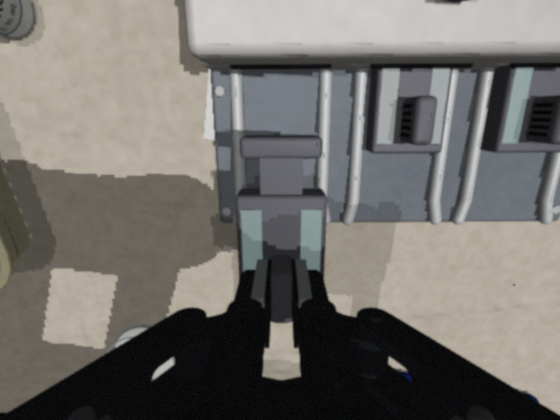

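Call:
{"fn": "send_rows", "kwargs": {"increments": [[5,10,-1.5,-10,0],[5,22,-1.5,-45,0],[5,30,-1.5,-85,0],[5,30,-1.5,-125,-1],[5,30,-1.5,-165,-2],[5,30,-1.5,-205,-3],[5,30,-1.5,-245,-5],[5,22,-1.5,-285,-7],[5,14,-1.5,-320,-7.5],[5,12,-1.5,-338.5,-7.5],[5,12,-1.5,-338.5,-7.5],[5,12,-1.5,-338.5,-7.5]]}}

```text
clock: 39.25
tool_pos: [476.7, 382.2, 260.5]
eef_rot: [[-0.983, -0.003, 0.182], [-0.182, -0.002, -0.983], [0.003, -1.0, 0.002]]
force: [0.7, -0.3, -0.6]
width: 9.8
```

```bash
python3 - <<'E'
from h import *
wrist("w24"); delta([477.8,382.7,202],190.4)
E
```

```text
at [477.  381.5 260.7] yaw -169.59 w 9.7 t 39.3 F [ 1.1 -1.  -0.9]
shift [-1.2 58.7 -1.1] turn 0.01
```

View pics/w24.png

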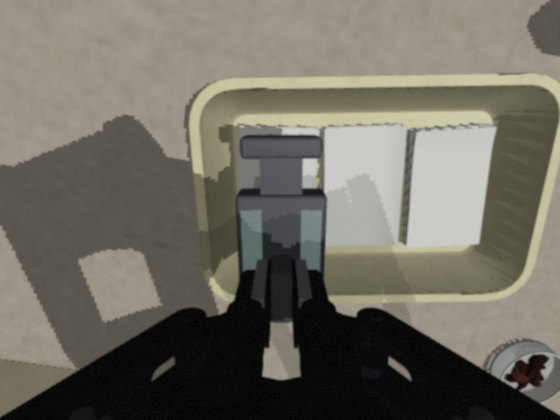

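Call:
{"fn": "send_rows", "kwargs": {"increments": [[5,-1.2,20,-1,0],[5,-1.2,40,-1,0],[5,-1.2,52,-1,0],[5,-1.2,59,-1,0],[5,-1.2,59.5,-1,0],[5,-1.2,59.5,-1,0]]}}

```text
clock: 39.9
tool_pos: [479.4, 383.3, 203.1]
eef_rot: [[-0.984, 0.001, 0.18], [-0.18, 0.0, -0.984], [-0.001, -1.0, -0.0]]
force: [-0.2, 0.2, -1.1]
width: 9.6
```

Call:
{"fn": "send_rows", "kwargs": {"increments": [[24,0,0,0,0],[24,0,0,0,0],[24,0,0,0,0],[24,0,-20,0,0],[24,0,-50,0,0],[24,0,-85,0,0],[40,0,-90,0,0],[40,0,-90,0,0]]}}

```text
clock: 40.7
tool_pos: [479.7, 383.9, 294.9]
eef_rot: [[-0.984, 0.004, 0.181], [-0.181, 0.002, -0.984], [-0.004, -1.0, -0.002]]
force: [-0.4, -0.5, 0.5]
width: 40.2
```

```bash
python3 - <<'E'
from h import *
wrist("w25"); delta(bay(2,-29).tolist()+[290],182.9)
E
```

```text
at [479.  383.5 293. ] yaw -169.59 w 40.1 t 40.75 F [-0.9 -0.5 -0.5]
shift [-31.1   2.9 426.1] turn 7.51
```

View pics/w25.png

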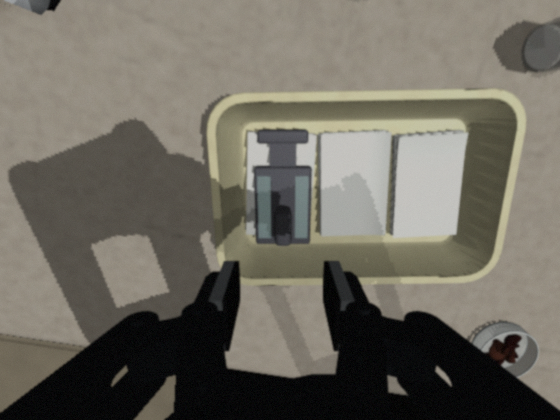

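Call:
{"fn": "send_rows", "kwargs": {"increments": [[40,0,0,45,0],[40,0,0,90,1],[40,0,0,135,2],[40,0,0,180,3],[40,0,0,225,4],[40,-5,1,270,5],[40,-12,2,315,6],[40,-20,2,360,7],[40,-28,3,400,7.5],[40,-31,3,426,7.5],[40,-31,3,426,7.5],[40,-31,3,426,7.5]]}}

```text
clock: 41.95
tool_pos: [585.6, -30.2, 287.5]
eef_rot: [[-0.999, -0.004, 0.049], [-0.049, 0.001, -0.999], [0.004, -1.0, -0.002]]
force: [0.2, 0.2, 0.6]
width: 40.1
```

```bash
python3 - <<'E'
from h import *
wrist("w26"); delta(bay(2,-29).tolist()+[206],182.9)
E
```

```text
at [585.5 -29.3 287.8] yaw -177.1 w 40.0 t 42.0 F [-0.7  0.6 -0.5]
shift [-1.3 81.8  0.8] turn -0.0
```

View pics/w26.png

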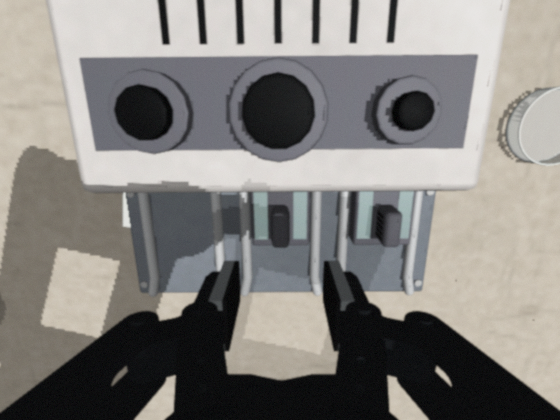

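Call:
{"fn": "send_rows", "kwargs": {"increments": [[40,0.7,25,0.8,0],[40,0.7,55,0.8,0],[40,0.7,76,0.8,0],[40,0.7,82,0.8,0],[40,0.7,82,0.8,0],[40,0.7,82,0.8,0],[5,0.7,82,0.8,0],[5,0.7,82,0.8,0],[5,0.7,82,0.8,0],[5,0.7,82,0.8,0],[5,0.7,82,0.8,0],[5,0.7,82,0.8,0]]}}

```text
clock: 43.2
tool_pos: [586.6, -30.8, 209.3]
eef_rot: [[-0.999, 0.003, 0.05], [-0.05, -0.0, -0.999], [-0.003, -1.0, 0.0]]
force: [-1.0, 0.9, 6.5]
width: 9.3
```

Call:
{"fn": "send_rows", "kwargs": {"increments": [[5,-4,0,0,0],[5,-8,0,0,0],[5,-12,0,0,0],[5,-15,0,0,0],[5,-15,0,0,0]]}}

```text
clock: 43.7
tool_pos: [597.9, -30.4, 209.2]
eef_rot: [[-0.999, -0.012, 0.052], [-0.052, -0.001, -0.999], [0.012, -1.0, -0.0]]
force: [-17.9, -0.4, 19.9]
width: 9.1
```

Call:
{"fn": "send_rows", "kwargs": {"increments": [[5,5,-0.7,0,0],[5,8,-0.7,0,0],[5,12,-0.7,0,0],[5,16,-0.7,0,0],[5,20,-0.7,0,0],[5,24,-0.7,0,0],[5,28,-0.7,0,0],[5,32,-0.7,0,0],[5,36,-0.7,0,0],[5,40,-0.7,0,0],[5,42,-0.7,0,0],[5,42,-0.7,0,0],[5,42,-0.7,0,0]]}}

```text
clock: 45.0
tool_pos: [559.5, -32.3, 209.3]
eef_rot: [[-0.999, 0.003, 0.051], [-0.051, -0.0, -0.999], [-0.003, -1.0, 0.001]]
force: [2.8, 0.8, 6.5]
width: 9.3
```

Call:
{"fn": "send_rows", "kwargs": {"increments": [[5,10,-0.5,0,0],[5,20,-0.5,0,0],[5,30,-0.5,0,0],[5,38,-0.5,0,0],[5,42,-0.5,0,0],[5,42,-8,0,0],[5,45,-25,0,0],[5,48,-45,0,0],[5,48,-55,0,0],[5,48,-55,0,0]]}}

```text
clock: 46.0
tool_pos: [510.8, -34.6, 264.1]
eef_rot: [[-0.999, 0.001, 0.051], [-0.051, -0.0, -0.999], [-0.001, -1.0, 0.0]]
force: [0.1, -0.2, -1.7]
width: 9.4
```

```bash
python3 - <<'E'
from h import *
wrist("w27"); delta([484.9,327,262],190.4)
E
```

```text
at [510.5 -34.5 263.2] yaw -177.1 w 9.3 t 46.05 F [-0.4 -0.  -1.5]
shift [   7.3    1.2 -362.4] turn -7.5
```

View pics/w27.png

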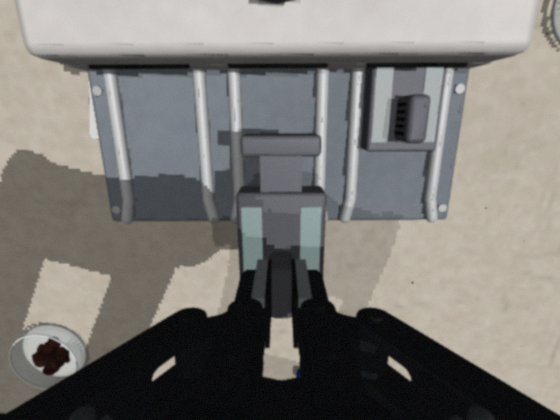

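Call:
{"fn": "send_rows", "kwargs": {"increments": [[5,10,0,-10,0],[5,22,0,-45,0],[5,25,0,-90,0],[5,28,0,-135,-1],[5,28,0,-180,-2],[5,26,0,-225,-3],[5,22,0,-270,-5],[5,14,0,-310,-7],[5,8,0,-345,-7.5],[5,5,0,-362,-7.5],[5,5,0,-362.4,-7.5],[5,5,0,-362.4,-7.5]]}}

```text
clock: 47.25
tool_pos: [486.7, 326.6, 262.1]
eef_rot: [[-0.983, -0.003, 0.181], [-0.181, -0.002, -0.983], [0.003, -1.0, 0.002]]
force: [-0.2, 0.1, 0.1]
width: 9.1
```

```bash
python3 - <<'E'
from h import *
wrist("w28"); delta([487,327.4,205],190.4)
E
```

```text
at [486.9 326.  262.3] yaw -169.63 w 9.2 t 47.3 F [-0.5 -0.  -0.8]
shift [-0.5 57.3 -1.4] turn -0.03
```

View pics/w28.png

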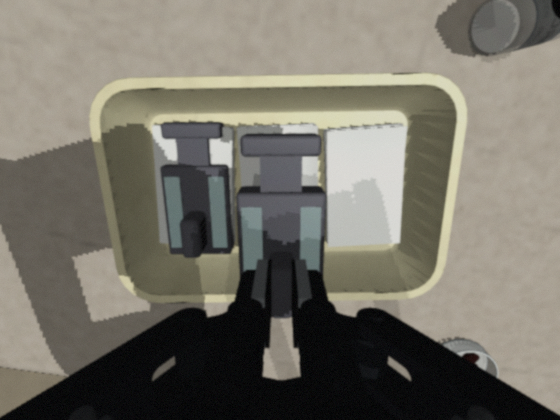

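Call:
{"fn": "send_rows", "kwargs": {"increments": [[5,-0.5,20,-1.2,0],[5,-0.5,40,-1.2,0],[5,-0.5,52,-1.2,0],[5,-0.5,57,-1.2,0],[5,-0.5,58.5,-1.2,0],[5,-0.5,58.5,-1.2,0],[24,-0.5,58.5,-1.2,0],[24,-0.5,58.5,-1.2,0],[24,-0.5,58.5,-1.2,0],[24,-0.5,40,-1.2,0],[24,-0.5,10,-1.2,0],[24,-0.5,-25,-1.2,0],[40,-0.5,-30,-1.2,0],[40,-0.5,-30,-1.2,0]]}}

```text
clock: 48.7
tool_pos: [488.5, 328.8, 295.5]
eef_rot: [[-0.984, 0.004, 0.181], [-0.181, 0.002, -0.984], [-0.005, -1.0, -0.001]]
force: [0.4, 1.2, 1.4]
width: 39.7
```

```bash
python3 - <<'E'
from h import *
wrist("w29"); delta(bay(3,-31).tolist()+[290],182.9)
E
```

```text
at [487.8 328.4 293.7] yaw -169.6 w 39.6 t 48.75 F [ 0.2  0.6 -0.4]
shift [-20.2   3.6 447.4] turn 7.5
```

View pics/w29.png

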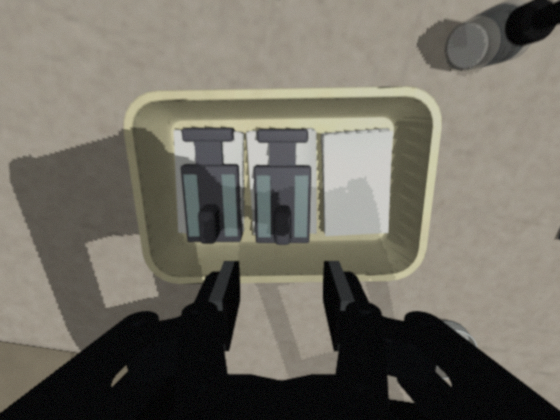

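Two are in place. Next is bay 3.

Call:
{"fn": "send_rows", "kwargs": {"increments": [[40,0,0,45,0],[40,2,0,90,1],[40,4,0,135,2],[40,4,0,180,3],[40,2,0,225,4],[40,0,1,270,5],[40,-4,2,315,6],[40,-10,2,360,7],[40,-15,3,405,7.5],[40,-19,3.6,440,7.5],[40,-20,3.6,447,7.5],[40,-20,3.6,447,7.5],[40,-20,3.6,447,7.5]]}}

```text
clock: 50.05
tool_pos: [587.4, -106.6, 288.2]
eef_rot: [[-0.999, -0.003, 0.051], [-0.051, 0.002, -0.999], [0.003, -1.0, -0.002]]
force: [0.1, -0.2, 0.1]
width: 39.8
```

```bash
python3 - <<'E'
from h import *
wrist("w30"); delta(bay(3,-31).tolist()+[207],182.9)
E
```

```text
at [ 587.5 -106.2  288.5] yaw -177.03 w 40.2 t 50.1 F [0.1 0.2 0.5]
shift [-1.1 81.5  1.9] turn 0.07
```

View pics/w30.png

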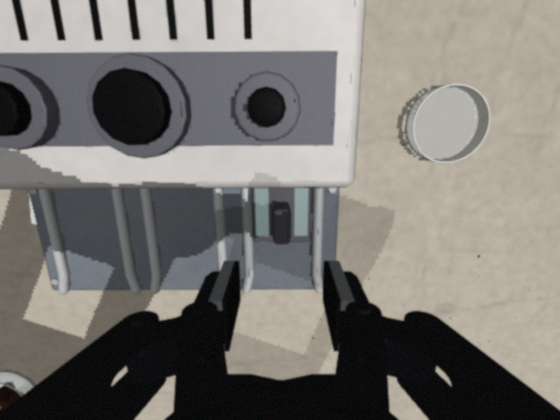

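Call:
{"fn": "send_rows", "kwargs": {"increments": [[40,0,25,1.2,0],[40,0,55,1.2,0],[40,0,76,1.2,0],[40,0,81.5,1.2,0],[40,0,81.5,1.2,0],[40,0,81.5,1.2,0],[5,0,81.5,1.2,0],[5,0,81.5,1.2,0],[5,0,81.5,1.2,0],[5,0,81.5,1.2,0],[5,0,81.5,1.2,0],[5,0,81.5,1.2,0]]}}

```text
clock: 51.3
tool_pos: [589.0, -108.9, 210.0]
eef_rot: [[-0.999, 0.003, 0.051], [-0.051, -0.0, -0.999], [-0.003, -1.0, 0.001]]
force: [-1.1, 1.2, 6.9]
width: 9.3
```

Call:
{"fn": "send_rows", "kwargs": {"increments": [[5,-4,0,0,0],[5,-8,0,0,0],[5,-12,0,0,0],[5,-15,0,0,0],[5,-15,0,0,0]]}}

```text
clock: 51.8
tool_pos: [600.4, -108.5, 210.0]
eef_rot: [[-0.999, -0.012, 0.052], [-0.052, 0.0, -0.999], [0.012, -1.0, -0.001]]
force: [-17.9, -0.1, 19.6]
width: 8.7
```

Call:
{"fn": "send_rows", "kwargs": {"increments": [[5,5,-0.7,0,0],[5,8,-0.7,0,0],[5,12,-0.7,0,0],[5,16,-0.7,0,0],[5,20,-0.7,0,0],[5,24,-0.7,0,0],[5,28,-0.7,0,0],[5,32,-0.7,0,0],[5,36,-0.7,0,0],[5,40,-0.7,0,0],[5,42,-0.7,0,0],[5,42,-0.7,0,0],[5,42,-0.7,0,0]]}}

```text
clock: 53.1
tool_pos: [562.3, -110.4, 210.0]
eef_rot: [[-0.999, 0.004, 0.051], [-0.051, -0.001, -0.999], [-0.004, -1.0, 0.001]]
force: [2.5, 1.8, 6.0]
width: 9.2
```

Call:
{"fn": "send_rows", "kwargs": {"increments": [[5,10,-0.5,0,0],[5,20,-0.5,0,0],[5,30,-0.5,0,0],[5,38,-0.5,0,0],[5,42,-0.5,0,0],[5,42,-8,0,0],[5,45,-25,0,0],[5,48,-45,0,0],[5,48,-55,0,0],[5,48,-55,0,0]]}}

```text
clock: 54.1
tool_pos: [513.2, -112.9, 264.7]
eef_rot: [[-0.999, 0.001, 0.05], [-0.05, -0.001, -0.999], [-0.001, -1.0, 0.001]]
force: [0.3, -0.8, -1.2]
width: 9.3
```

```bash
python3 - <<'E'
from h import *
wrist("w31"); delta([495,271.9,264],190.4)
E
```

```text
at [ 512.9 -112.7  263.7] yaw -177.11 w 9.4 t 54.15 F [-0.2 -0.4 -0.6]
shift [-1.50e+00 -3.00e-01 -3.85e+02] turn -7.51
```

View pics/w31.png

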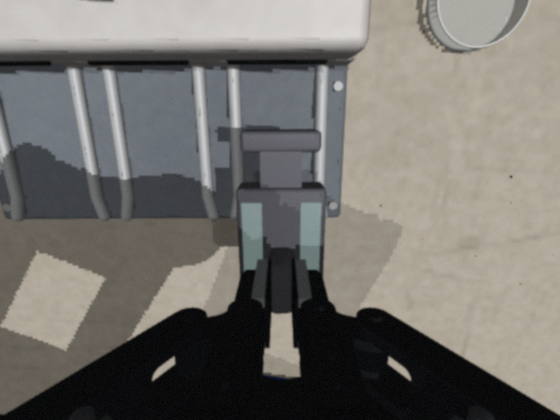

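```bash
python3 - <<'E'
from h import *
im,po=load("w29"); print("bottle",ray(im,(468,48),5,po),"dish",ray(im,(462,350),8,po))
E
```

```text
bottle [632.54179291 218.78058704   5.        ] dish [385.22601383 136.60167757   8.        ]
```

Call:
{"fn": "send_rows", "kwargs": {"increments": [[5,8,0,-15,0],[5,18,0,-55,0],[5,20,0,-98,0],[5,20,0,-141,-1],[5,20,0,-184,-2],[5,18,0,-227,-3],[5,15,0,-270,-4],[5,10,0,-313,-6],[5,3,0,-350,-7],[5,-1,0,-378,-7.5],[5,-1.5,0,-385,-7.5],[5,-1.5,0,-385,-7.5],[5,-1.5,0,-385,-7.5]]}}

```text
clock: 55.45
tool_pos: [494.4, 271.2, 262.8]
eef_rot: [[-0.984, -0.003, 0.18], [-0.18, -0.001, -0.984], [0.003, -1.0, 0.001]]
force: [-1.1, -0.2, -0.1]
width: 9.2
```

```bash
python3 - <<'E'
from h import *
wrist("w32"); delta([495,271.9,205],190.4)
E
```

```text
at [494.7 270.9 263.1] yaw -169.65 w 9.3 t 55.5 F [ 0.5 -0.5 -0.8]
shift [-0.6 58.1 -1. ] turn -0.05
```

View pics/w32.png

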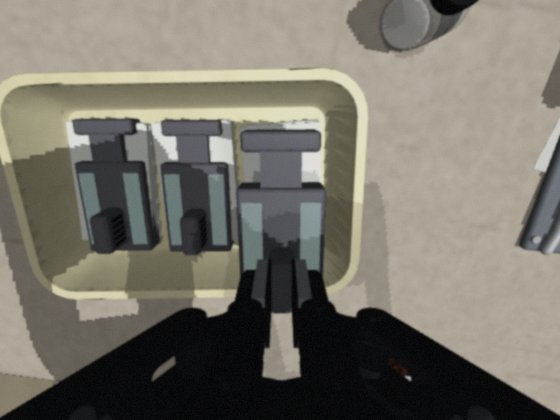

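Call:
{"fn": "send_rows", "kwargs": {"increments": [[5,-0.6,20,-0.8,0],[5,-0.6,40,-0.8,0],[5,-0.6,52,-0.8,0],[5,-0.6,57,-0.8,0],[5,-0.6,58.5,-0.8,0],[5,-0.6,58.5,-0.8,0],[24,-0.6,58.5,-0.8,0],[24,-0.6,58.5,-0.8,0],[24,-0.6,58.5,-0.8,0],[24,-0.6,40,-0.8,0],[24,-0.6,10,-0.8,0],[24,-0.6,-25,-0.8,0],[40,-0.6,-70,-0.8,0],[40,-0.6,-110,-0.8,0],[40,-0.6,-110,60,0],[40,-0.6,-110,60,0],[40,-0.6,-110,60,0]]}}

```text
clock: 57.2
tool_pos: [506.9, 211.7, 374.1]
eef_rot: [[-0.984, 0.0, 0.178], [-0.178, 0.0, -0.984], [-0.0, -1.0, -0.0]]
force: [0.4, 0.4, 0.5]
width: 40.4
```

```bash
python3 - <<'E'
from h import *
wrist("w33"); im=get_image("top"); cv2.imwrite("pics/t33.png",im["color"][:,:,::-1])
print(r.sense()["clock"])
E
```

```text
57.3
```

View pics/w33.png

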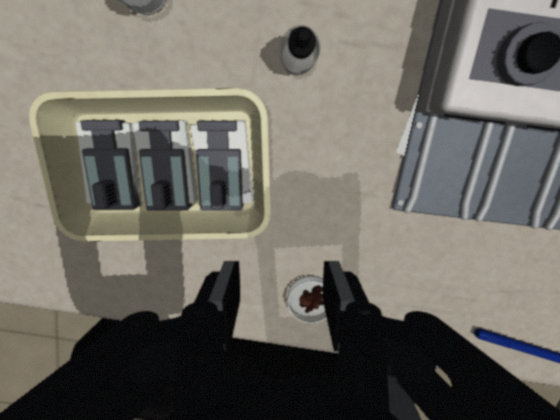

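View pics/t33.png

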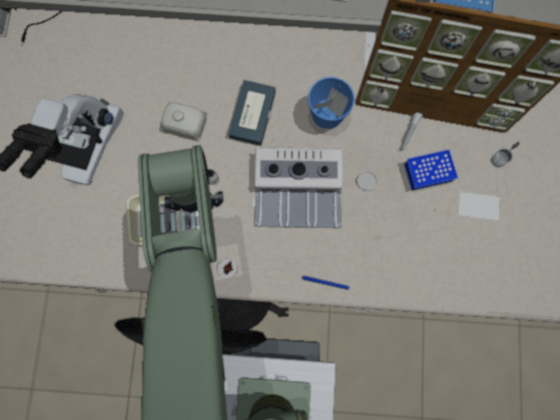

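```bash
python3 - <<'E'
from rig import workorder
print(workorder.close_job())
E
```

```text
the job is handed in; nothing more can be done
None
```

I loaded all three cassettes until the catches held them. Then I pressed the small, medium and large keys in that order, ejected each cassette, and laid all three fin up in the cream tray. The job was handed in at about 57 s of the 210 s allowed.

- **Catches:** each cassette was pushed until the force rose to about 18 N at the stop. Afterwards all three rear faces sat level in the picture. I measured the one in the left slot at about 50 mm out of the face (49 mm expected).
- **Keys:** each key was pushed to the bottom, with 7 to 11 N measured.
- **Tray:** the last pictures show the three cassettes lying side by side, one on each of the tray's white panels. The bystanders look unmoved, the slots are empty and the gripper is clear of everything.
- **Mishaps:** the grip slackened once on the way to the middle slot. That cassette dropped in front of the deck, and I picked it up again and loaded it. Another cassette was knocked aside on the table, so I found it again in the images before picking it up.
- **Not seen directly:** the pushers being fully out was not visible in any picture. I infer it because all three cassettes came out freely after the second push.
- **Small disagreement:** lengths measured with the wrist camera came out up to 4% short of the stated sizes. This did not affect any grasp or fit.

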